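# Make up two desk kits from the office stock

## Task

Make up two kits from the stock on the desk: stand the red marker, the blue marker and the yellow glue stick upright together in the round white pot, and set the paper-clip jar and the hand stamp upright on the floor of the orange tray. The pot and the tray stay upright on the desk; leave the green marker, the vase and the mug where they stand.

Things in the scene. Friction and masses are not known exactly. Their poses are not given: they have to be found in the camera images.
- marker_red: Chunky marker, a plain upright cylinder 26 mm in diameter and 100 mm tall, standing on its flat end: white barrel with a red cap (the top 38 mm, the part seen from above). Stands loose on the desk; mass about 35 g. Origin: centre of its underside; z points up along its axis.
- marker_blue: Chunky marker, a plain upright cylinder 26 mm in diameter and 100 mm tall, standing on its flat end: white barrel with a blue cap (the top 38 mm, the part seen from above). Stands loose on the desk; mass about 35 g. Origin: centre of its underside; z points up along its axis.
- glue_stick: Glue stick, an upright cylinder 30 mm in diameter and 95 mm tall, all yellow with a narrow white band, standing loose on the desk on its flat end; about 40 g. A 27 mm wide groove between barrel and cap lies 60 to 64 mm above its foot. Origin: centre of its underside; z points up along its axis.
- clip_jar: Closed paper-clip jar: clear upright cylinder 46 mm in diameter and 75 mm tall with a black screw lid of the same diameter (top 19 mm), standing loose on the desk; about 60 g. Origin: centre of its underside; z up.
- stamp: Rubber hand stamp standing on its stamping face: dark wooden base 50 x 36 mm, 18 mm high, with a turned, lighter wooden handle on its centre; the handle's round grip is 25 mm in diameter from 48 to 74 mm above the desk, top at 80 mm, waist 15 mm below. About 60 g. Origin: centre of its underside; z up, x along the 50 mm side of the base.
- pot: Round white ceramic pen pot, open at the top: 106 mm outside diameter at the rim, 50 mm tall, wall 4 mm, inside at least 95 mm in diameter, flat inner floor 6 mm above its underside. Stands free; about 0.6 kg. Origin: centre of its underside; z up.
- tray: Shallow orange tray, open at the top, one undivided space: 170 mm (its x) by 120 mm (its y) outside, 28 mm tall, walls and floor 4 mm thick. Stands free; about 0.5 kg. Origin: centre of its underside; z up.
- marker_green: Chunky marker, a plain upright cylinder 26 mm in diameter and 100 mm tall, standing on its flat end: white barrel with a green cap (the top 38 mm, the part seen from above). Stands loose on the desk among the stock; it is to stay where it stands. Origin: centre of its underside; z points up along its axis.
- vase: Clear glass vase filled with dried cones, 180 mm tall, about 105 mm in diameter, beyond the stock; a bystander. Origin: centre of its underside; z up.
- mug: Blue mug, 90 mm tall, 80 mm in diameter, with a handle on its y side, beyond the stock; a bystander. Origin: centre of its underside; z up.
Not all that is in view belongs to the job. Of the things that look like the pot, the smallest one is meant.

How it is judged:
By the outcome, as a careful person would: the job done as asked, in the order asked, and still so for the second after the job is handed in, with the robot touching nothing.
It also fails if it takes over 136 s, if anything falls off the work surface, if the arm or the gripper's body presses on something with over 40 N, if the wrist force passes 120 N, or if a joint passes its speed limit or range.

## Robot

A 6-joint arm with a two-finger parallel gripper is mounted at the origin on the work surface. World frame = base frame: x ahead of the robot, y to its left, z up, the work surface at z = 0. Lengths are in m, angles in rad, forces in N, time in s.
With the tool pointing down it reaches from about 0.35 to 0.975 m from the base axis. Payload 7.1 kg.
Tool frame: the origin (TCP) lies midway between the tips of the shut fingers; the grasp point (between the pads) lies 19 mm behind it; x points along the fingers, y is the direction in which the jaws open and shut, and the axes are right-handed (so a half turn about x gives the same grasp; the last joint's range is limited). The gripper opens to 88 mm and grips with 3 to 60 N. Pads are 20 mm wide; open, the fingers measure 115 mm over their backs; the gripper's body (75 mm by 178 mm) begins 61 mm behind the grasp point.
Start: joints at [-1.254, 0.423, 1.63, -0, 1.089, -0.019], TCP at [0.206, -0.59, 0.183] pointing down, gripper open.
Joint ranges: [-3, 3], [-0.9, 2.11], [0.09, 2.58], [-1.31, 4.45], [0.11, 2.69], [-2.54, 2.54]. Speed limits (rad/s): [2.39, 2.39, 3.01, 3.14, 3.14, 3.14].

## Interface

Orientations are given as a unit quaternion [w, x, y, z].
In Python, from cell import * gives the robot as it stands. The module is installed in compiled form; this text tells all that it offers.
- The arm moves only by the tool arm_command, never from a script. Its argument "series" is a list of rows, each an object of numbers: "grip": the finger opening in m, from 0 to 0.0878; "tx", "ty", "tz": the shift along the world's x, y, z in m; "ax", "ay", "az": the turn, a rotation vector about the world's x, y, z in degrees. A call has 1 to 20 rows; each row shifts and turns the commanded pose from where the row before left it; what a row does not reach is not made up. A row lasts 1/10 s, in which the tool goes at most 50 mm and 8.59 degrees, less where a joint would pass 70% of its speed; a pose out of reach is approached as far as the arm can. A call is refused whole if a number of a shift passes 0.05 or a number of a turn 8.59, either way. A call with a gripper value outside its range is refused whole. The fingers move at their own pace and stop on an object; the grip force is fixed at half the most. Time passes only in rows, so rows that do not move let the fingers close. It gives the time, the measured TCP pose, the force and the opening at its end, in the units of the state.
- sense(): the state, without advancing time (a new reading comes with each control period).
- camera(name): name is "scene" or "top"; returns (picture, depth): 480x640x3 uint8, red, green, blue; 480x640 float32, m along the optical axis (not along the pixel's ray), 0 where there is no reading.
- camera_params(name): a dict with "vertical_fov" (degrees; the focal length in pixels is half the picture's height over the tangent of half this angle, whatever the lens; pixels are square), "cx", "cy" (the principal point, pixels), "world_to_cam" (4x4, takes a point from world to camera coordinates). Camera axes: x right, y up, looking along -z (the intrinsics and any distortion apply to the point x, -y, -z); pixel columns grow to the right and rows downward; lengths in m; the calibration is good to about 2 mm. A picture is of the moment at which its call begins. camera_params takes no time and is no camera call.
- close_job(): hands the job in, once; it reports no verdict.
Trained networks look in the newest picture that a camera, given by its name, has taken for a name from the list of things; names that differ only in an ending like _2 or _b are one class to them, and where a whole thing is asked for, a point or a joint stands for the part that bears it (a point fixed in the world has none). Each returns a list of dicts, best first, with "score" (0 to 1); they miss things now and then, are a little off and sometimes report something else, mostly with a low value. They report only what shows in the picture. A call takes as long as a camera call. They do not tell look-alikes from the thing itself.
- cut_out(label, camera): "pixels" (480x640 bool, what is visible of it) and "extent" ([left, top, right, bottom] in pixels, round what is visible of it).
- spot_point(label, camera): "pixel" ([column, row] in pixels: a listed point, or the origin of a listed thing).
The state is a dict: "time_s": time; "joint_positions": joint angles; "joint_velocities": joint speeds; "effort": joint torques, N m; "tool_pos": TCP position; "orientation": TCP orientation; "force": force on the tool from outside, world axes, zero at the start; "wrist_torque": the same for the moment, N m; "finger_gap": finger opening in m.
Only numpy, scipy, OpenCV 4.12 (cv2) and the standard library are available. Lean on these libraries where they do the work, as an engineer would, in place of code of your own. Each camera call takes 0.05 s, during which the arm holds its last target.

## Working session

There is one attempt and no reset: what is moved stays moved. The work goes in short steps, Python scripts to look and compute and a tool call to move; the robot and the scene stay as the last step left them, time stands still between calls to the robot, and variables do not carry over. Pictures are saved under pics/ and viewed, and the job is handed in when it is done.

Besides the shell and the picture viewer there is one more tool, called after "Call:" in YAML: its name, and indented under it one key for each argument. arm_command: Moves the arm, as the interface text tells. Its arguments: {"type":"object","properties":{"series":{"type":"array"}},"required":["series"]}

```bash
mkdir -p pics; python3 - <<'E'
from cell import *
import cv2,numpy as np
for n in("scene","top"):
    p,d=camera(n); cv2.imwrite(f"pics/{n}0.png",p[:,:,::-1]); np.save(f"{n}_d.npy",d); np.save(f"{n}_p.npy",p)
    print(n,camera_params(n))
print(sense())
E
```

```text
scene {'vertical_fov': 52.149836789285374, 'cx': 313.19361699506965, 'cy': 237.8152054174588, 'world_to_cam': array([[ 0.3491491 ,  0.9369593 ,  0.01421918, -0.02982398],
       [-0.50557075,  0.17557666,  0.84473135,  0.23843169],
       [ 0.78898233, -0.30212599,  0.53500165, -1.51876594],
       [ 0.        ,  0.        ,  0.        ,  1.        ]])}
top {'vertical_fov': 48.90400483586559, 'cx': 321.15061798890963, 'cy': 237.49175330047115, 'world_to_cam': array([[-0.01608852, -0.99982038, -0.01001823, -0.13414495],
       [ 0.9945017 , -0.01703826,  0.10332502, -0.49340566],
       [-0.10347716, -0.0083008 ,  0.99459719, -1.2897158 ],
       [ 0.        ,  0.        ,  0.        ,  1.        ]])}
{'time_s': 0.1, 'joint_positions': array([-1.25403013e+00,  4.23761218e-01,  1.63061130e+00, -7.64434061e-06,
        1.08858230e+00, -1.89734387e-02]), 'joint_velocities': array([-0.00035535, -0.00055423, -0.00396358, -0.00166401,  0.00010971,
       -0.0002642 ]), 'effort': array([ 1.11919286e-03, -5.45613277e+01, -2.74326378e+01,  6.45930693e-02,
        1.88717432e-02, -1.98258715e-05]), 'tool_pos': array([ 0.20578244, -0.58956479,  0.18208236]), 'orientation': array([-0.11767046, -0.69709274, -0.11862229,  0.69724036]), 'force': array([1.14512656, 0.26539191, 1.01403521]), 'wrist_torque': array([-0.04730602, -0.02691931,  0.02155646]), 'finger_gap': 0.08763403931280006}
```

View pics/scene0.png

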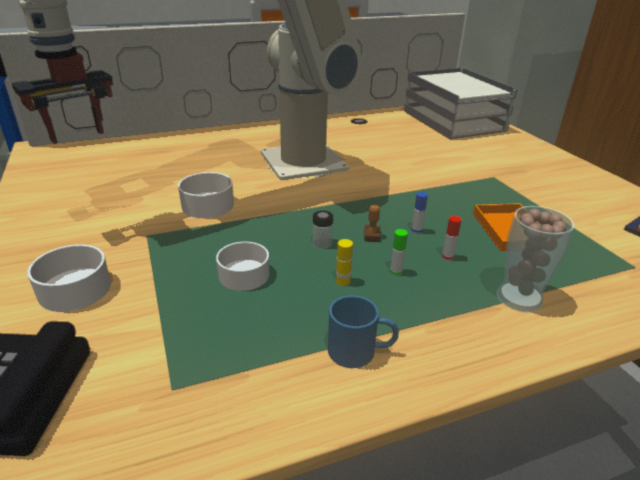

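View pics/top0.png

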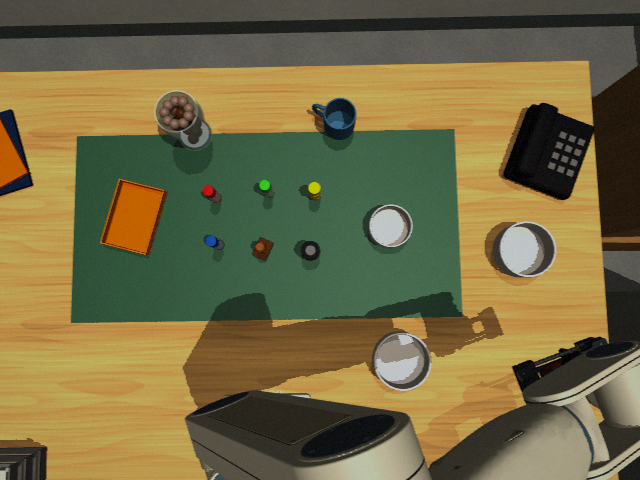

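```bash
cat > h.py <<'E'
from cell import *
import cv2,numpy as np
def cloud(n,d):
    c=camera_params(n); f=240/np.tan(np.radians(c["vertical_fov"])/2)
    v,u=np.mgrid[0:480,0:640]
    P=np.stack([(u-c["cx"])/f*d,-(v-c["cy"])/f*d,-d,np.ones_like(d)],-1)
    return (P@np.linalg.inv(c["world_to_cam"]).T)[...,:3]
def project(n,X):
    c=camera_params(n); f=240/np.tan(np.radians(c["vertical_fov"])/2)
    q=(c["world_to_cam"]@np.append(X,1))
    return c["cx"]+f*q[0]/-q[2], c["cy"]-f*q[1]/-q[2]
def fitc(xy):
    A=np.c_[2*xy,np.ones(len(xy))]; s=np.linalg.lstsq(A,(xy**2).sum(1),rcond=None)[0]
    return s[0],s[1],np.sqrt(s[2]+s[0]**2+s[1]**2)
E
python3 - <<'E'
from h import *
for n in("top","scene"):
    p,d=camera(n); P=cloud(n,d)
    m=(P[...,2]<0.02)&(P[...,2]>-0.02)&(d>0)
    print(n,"desk z",np.median(P[m][:,2]))
    for l in["marker_red","marker_blue","marker_green","glue_stick","clip_jar","stamp","pot","tray","vase","mug"]:
        r=cut_out(l,n)
        for o in r[:4]:
            if o["score"]<.2: continue
            mk=o["pixels"]&(d>0); Q=P[mk]
            if len(Q)<10: continue
            zt=np.percentile(Q[:,2],95)
            T=Q[np.abs(Q[:,2]-zt)<.006]
            (cx,cy),rad=cv2.minEnclosingCircle(T[:,:2].astype(np.float32))
            print(l,round(o["score"],2),[round(float(x)) for x in o["extent"]],"ztop %.3f n%d"%(zt,len(T)),"mean",T[:,:2].mean(0).round(4),"enc",round(cx,4),round(cy,4),round(rad,4), "fit",np.round(fitc(T[:,:2]),4))
E
```

```text
top desk z 0.0006468869813078815
marker_red 0.57 [203, 184, 222, 202] ztop 0.103 n88 mean [0.6008 0.1235] enc 0.6007 0.1239 0.0133 fit [0.6008 0.1237 0.0091]
marker_blue 0.65 [207, 234, 226, 250] ztop 0.103 n88 mean [0.4799 0.1161] enc 0.4801 0.1162 0.0126 fit [0.4799 0.1162 0.0089]
marker_green 0.61 [260, 180, 272, 197] ztop 0.103 n72 mean [ 0.6105 -0.0113] enc 0.6106 -0.0115 0.0121 fit [ 0.6104 -0.011   0.0086]
glue_stick 0.52 [309, 186, 320, 201] ztop 0.098 n101 mean [ 0.6033 -0.1294] enc 0.6029 -0.1285 0.0149 fit [ 0.6034 -0.129   0.0103]
glue_stick 0.41 [206, 234, 226, 253] ztop 0.102 n87 mean [0.4806 0.1162] enc 0.4807 0.1166 0.0131 fit [0.4806 0.1163 0.0089]
clip_jar 0.63 [302, 244, 322, 266] ztop 0.079 n206 mean [ 0.456  -0.1167] enc 0.4561 -0.1167 0.0228 fit [ 0.456  -0.1163  0.0157]
stamp 0.84 [254, 236, 276, 261] ztop 0.081 n73 mean [0.4665 0.004 ] enc 0.4667 0.0043 0.0119 fit [0.4665 0.0042 0.0083]
stamp 0.26 [98, 180, 167, 255] ztop 0.028 n451 mean [0.556  0.3317] enc 0.5523 0.3299 0.1025 fit [0.5534 0.3291 0.0798]
pot 0.98 [372, 330, 432, 388] ztop 0.065 n382 mean [ 0.1
[... 1258 characters left out ...]
ztop 0.080 n55 mean [0.4715 0.0027] enc 0.4701 0.0038 0.0112 fit [0.47   0.0037 0.0079]
pot 0.89 [180, 170, 236, 218] ztop 0.064 n366 mean [ 0.1958 -0.3285] enc 0.1932 -0.3295 0.0715 fit [ 0.1934 -0.33    0.0648]
pot 0.77 [27, 243, 108, 311] ztop 0.064 n671 mean [ 0.4615 -0.6418] enc 0.4546 -0.6387 0.0691 fit [ 0.4547 -0.6385  0.0646]
tray 0.76 [474, 204, 523, 253] ztop 0.029 n263 mean [0.5137 0.3109] enc 0.553 0.3309 0.1033 fit [0.5569 0.3415 0.0884]
vase 0.85 [497, 208, 572, 312] ztop 0.181 n1093 mean [0.7724 0.1754] enc 0.769 0.1784 0.0515 fit [0.7697 0.1776 0.0386]
mug 0.64 [326, 295, 397, 367] ztop 0.090 n479 mean [ 0.7912 -0.1961] enc 0.7869 -0.1936 0.0413 fit [ 0.7883 -0.1937  0.0376]
```

```bash
python3 - <<'E'
from h import *
p=np.load("top_p.npy");d=np.load("top_d.npy");P=cloud("top",d)
a=cv2.resize(p[195:395,360:560],(600,600),interpolation=cv2.INTER_CUBIC)
cv2.imwrite("pics/pots.png",a[:,:,::-1])
a=cv2.resize(p[170:270,90:290],(800,400),interpolation=cv2.INTER_CUBIC)
cv2.imwrite("pics/tray.png",a[:,:,::-1])
hsv=cv2.cvtColor(p,cv2.COLOR_RGB2HSV)
m=np.zeros((480,640),bool); m[175:260,95:172]=1
rim=m&(P[...,2]>.02)&(P[...,2]<.036)
r=cv2.minAreaRect(P[rim][:,:2].astype(np.float32)); print("tray",r, cv2.boxPoints(r))
m[:]=0; m[232:264,248:280]=1
b=m&(P[...,2]>.010)&(P[...,2]<.025); r=cv2.minAreaRect(P[b][:,:2].astype(np.float32)); print("stampbase",b.sum(),r)
from scipy.spatial.transform import Rotation as R
q=sense()["orientation"];print(R.from_quat(np.r_[q[1:],q[0]]).as_matrix().round(3))
E
```

```text
tray ((0.5532605648040771, 0.3305699825286865), (0.12505999207496643, 0.1700095236301422), 74.74480438232422) [[0.45479825 0.29260966]
 [0.61881727 0.24787699]
 [0.6517229  0.3685303 ]
 [0.48770386 0.41326296]]
stampbase 202 ((0.4667774438858032, 0.004495002329349518), (0.036202214658260345, 0.0496646873652935), 64.60762023925781)
[[-0.     0.33  -0.944]
 [-0.    -0.944 -0.33 ]
 [-1.     0.     0.   ]]
```

View pics/pots.png

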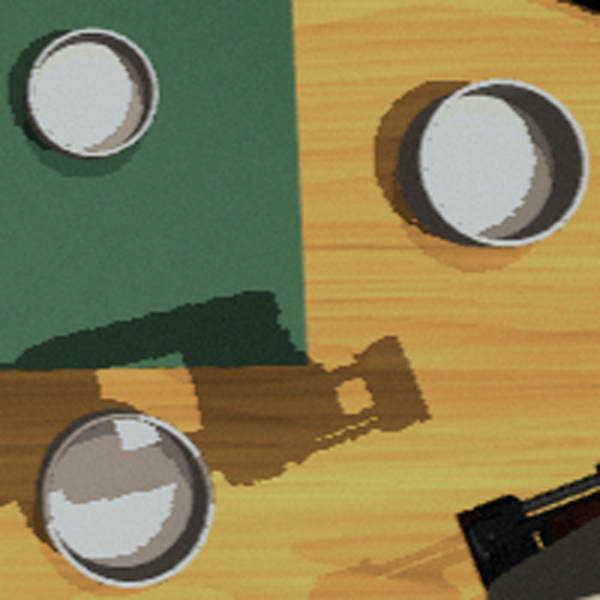

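View pics/tray.png

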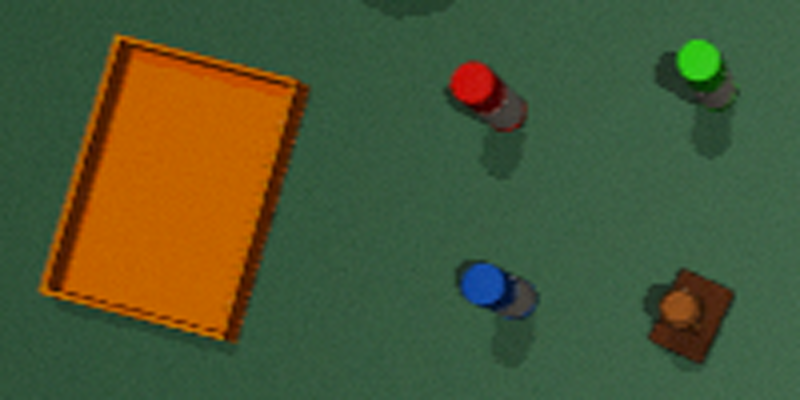

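The candidates for the pot are at pixels (390,226), (402,360) and (525,249) in the top view. The one at (390,226) is the smallest: it measures 106 mm across and 51 mm tall, against about 130 mm and 65 mm for the other two, so it is the one meant. The crop agrees. The tray is at (133,217), with its long axis at -15°. I'll start with the red marker at (210,190).

Call:
arm_command:
  series:
    - {"tx": 0.01, "ty": 0.018, "az": -6.4, "grip": 0.06}
    - {"tx": 0.02, "ty": 0.036, "az": -6.4, "grip": 0.06}
    - {"tx": 0.02, "ty": 0.036, "az": -6.5, "grip": 0.06}
    - {"tx": 0.02, "ty": 0.036, "grip": 0.06}
    - {"tx": 0.02, "ty": 0.036, "grip": 0.06}
    - {"tx": 0.02, "ty": 0.036, "grip": 0.06}
    - {"tx": 0.02, "ty": 0.036, "grip": 0.06}
    - {"tx": 0.02, "ty": 0.036, "grip": 0.06}
    - {"tx": 0.02, "ty": 0.036, "grip": 0.06}
    - {"tx": 0.02, "ty": 0.036, "grip": 0.06}
    - {"tx": 0.02, "ty": 0.036, "grip": 0.06}
    - {"tx": 0.02, "ty": 0.036, "grip": 0.06}
    - {"tx": 0.02, "ty": 0.036, "grip": 0.06}
    - {"tx": 0.02, "ty": 0.036, "grip": 0.06}
    - {"tx": 0.02, "ty": 0.036, "grip": 0.06}
    - {"tx": 0.02, "ty": 0.036, "grip": 0.06}
    - {"tx": 0.02, "ty": 0.036, "grip": 0.06}
    - {"tx": 0.02, "ty": 0.036, "grip": 0.06}
    - {"tx": 0.02, "ty": 0.036, "grip": 0.06}
    - {"tx": 0.01, "ty": 0.018, "grip": 0.06}

```text
$.series[0]: bad value
```

Call:
arm_command:
  series:
    - {"grip": 0.06, "tx": 0.01, "ty": 0.018, "tz": 0, "ax": 0, "ay": 0, "az": -6.4}

```text
time_s: 1.3
tool_pos: [0.2154, -0.5735, 0.1828]
orientation: [-0.078, -0.703, -0.078, 0.703]
force: [0.1, -0.4, -0.2]
finger_gap: 0.0828
```

Call:
arm_command:
  series:
    - {"grip": 0.06, "tx": 0.02, "ty": 0.036, "tz": 0, "ax": 0, "ay": 0, "az": -6.4}
    - {"grip": 0.06, "tx": 0.02, "ty": 0.036, "tz": 0, "ax": 0, "ay": 0, "az": -6.4}
    - {"grip": 0.06, "tx": 0.02, "ty": 0.036, "tz": 0, "ax": 0, "ay": 0, "az": 0}
    - {"grip": 0.06, "tx": 0.02, "ty": 0.036, "tz": 0, "ax": 0, "ay": 0, "az": 0}
    - {"grip": 0.06, "tx": 0.02, "ty": 0.036, "tz": 0, "ax": 0, "ay": 0, "az": 0}
    - {"grip": 0.06, "tx": 0.02, "ty": 0.036, "tz": 0, "ax": 0, "ay": 0, "az": 0}
    - {"grip": 0.06, "tx": 0.02, "ty": 0.036, "tz": 0, "ax": 0, "ay": 0, "az": 0}
    - {"grip": 0.06, "tx": 0.02, "ty": 0.036, "tz": 0, "ax": 0, "ay": 0, "az": 0}
    - {"grip": 0.06, "tx": 0.02, "ty": 0.036, "tz": 0, "ax": 0, "ay": 0, "az": 0}
    - {"grip": 0.06, "tx": 0.02, "ty": 0.036, "tz": 0, "ax": 0, "ay": 0, "az": 0}
    - {"grip": 0.06, "tx": 0.02, "ty": 0.036, "tz": 0, "ax": 0, "ay": 0, "az": 0}
    - {"grip": 0.06, "tx": 0.02, "ty": 0.036, "tz": 0, "ax": 0, "ay": 0, "az": 0}
    - {"grip": 0.06, "tx": 0.02, "ty": 0.036, "tz": 0, "ax": 0, "ay": 0, "az": 0}
    - {"grip": 0.06, "tx": 0.02, "ty": 0.036, "tz": 0, "ax": 0, "ay": 0, "az": 0}
    - {"grip": 0.06, "tx": 0.02, "ty": 0.036, "tz": 0, "ax": 0, "ay": 0, "az": 0}
    - {"grip": 0.06, "tx": 0.02, "ty": 0.036, "tz": 0, "ax": 0, "ay": 0, "az": 0}
    - {"grip": 0.06, "tx": 0.02, "ty": 0.036, "tz": 0, "ax": 0, "ay": 0, "az": 0}
    - {"grip": 0.06, "tx": 0.02, "ty": 0.036, "tz": 0, "ax": 0, "ay": 0, "az": 0}
    - {"grip": 0.06, "tx": 0.01, "ty": 0.018, "tz": 0, "ax": 0, "ay": 0, "az": 0}
    - {"grip": 0.06, "tx": 0, "ty": 0, "tz": 0, "ax": 0, "ay": 0, "az": 0}

```text
time_s: 3.3
tool_pos: [0.5869, 0.0959, 0.1826]
orientation: [0.001, 0.707, 0.001, -0.707]
force: [-0.4, -0.8, -0.1]
finger_gap: 0.0598
```

Call:
arm_command:
  series:
    - {"grip": 0.06, "tx": 0.015, "ty": 0.028, "tz": 0, "ax": 0, "ay": 0, "az": 0}
    - {"grip": 0.06, "tx": 0, "ty": 0, "tz": -0.03, "ax": 0, "ay": 0, "az": 0}
    - {"grip": 0.06, "tx": 0, "ty": 0, "tz": -0.03, "ax": 0, "ay": 0, "az": 0}
    - {"grip": 0.06, "tx": 0, "ty": 0, "tz": -0.03, "ax": 0, "ay": 0, "az": 0}
    - {"grip": 0.06, "tx": 0, "ty": 0, "tz": -0.03, "ax": 0, "ay": 0, "az": 0}
    - {"grip": 0.06, "tx": 0, "ty": 0, "tz": 0, "ax": 0, "ay": 0, "az": 0}
    - {"grip": 0.01, "tx": 0, "ty": 0, "tz": 0, "ax": 0, "ay": 0, "az": 0}
    - {"grip": 0.01, "tx": 0, "ty": 0, "tz": 0, "ax": 0, "ay": 0, "az": 0}
    - {"grip": 0.01, "tx": 0, "ty": 0, "tz": 0, "ax": 0, "ay": 0, "az": 0}
    - {"grip": 0.01, "tx": 0, "ty": 0, "tz": 0, "ax": 0, "ay": 0, "az": 0}
    - {"grip": 0.01, "tx": 0, "ty": 0, "tz": 0, "ax": 0, "ay": 0, "az": 0}

```text
time_s: 4.4
tool_pos: [0.6015, 0.122, 0.0637]
orientation: [0.0, 0.708, 0.0, -0.707]
force: [-0.6, -0.7, 0.6]
finger_gap: 0.0236
```

Call:
arm_command:
  series:
    - {"grip": 0.01, "tx": 0, "ty": 0, "tz": 0, "ax": 0, "ay": 0, "az": 0}
    - {"grip": 0.01, "tx": 0, "ty": 0, "tz": 0.02, "ax": 0, "ay": 0, "az": 0}

```text
time_s: 4.6
tool_pos: [0.5989, 0.1216, 0.0809]
orientation: [-0.001, -0.705, 0.0, 0.709]
force: [0.5, 0.8, 0.1]
finger_gap: 0.0109
```

```bash
python3 - <<'E'
from h import *
p,d=camera("scene"); cv2.imwrite("pics/s1.png",cv2.resize(p[120:320,340:600],(780,600))[:,:,::-1]); print(sense()["finger_gap"])
E
```

```text
0.010470875507484654
```

View pics/s1.png

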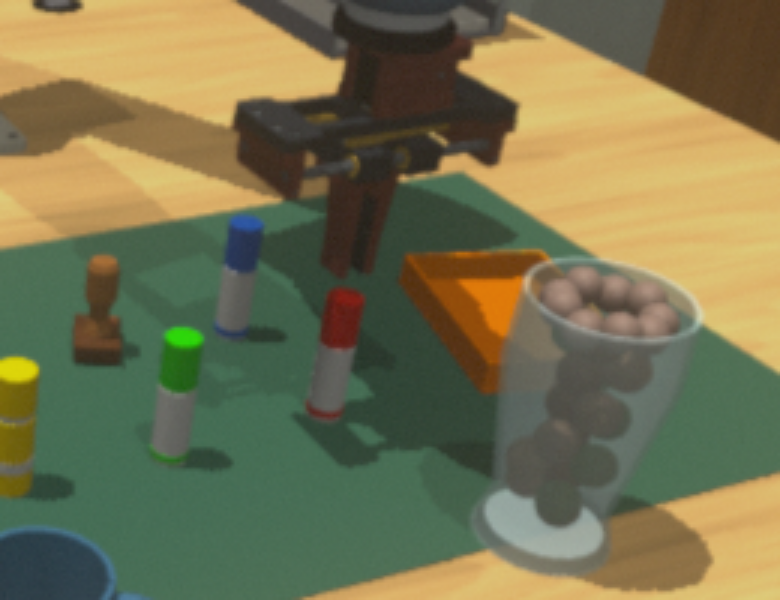

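The red marker is still standing at crop (335,355). The fingers shut empty next to it, with their tips at crop (350,270), so there is an offset somewhere. I'll check the calibration against the fingers.

```bash
python3 - <<'E'
from h import *
s=sense(); print(s["tool_pos"],s["orientation"],s["joint_positions"])
for n in("scene","top"):
    p,d=camera(n); P=cloud(n,d)
    print(n,"tcp px",project(n,s["tool_pos"]))
    o=cut_out("marker_red",n)
    if o and o[0]["score"]>.3:
        Q=P[o[0]["pixels"]&(d>0)]; T=Q[(Q[:,2]>.02)&(Q[:,2]<.11)]; print(n,o[0]["score"],o[0]["extent"],T.min(0),T.max(0),np.median(T,0))
    m=(P[...,2]>.05)&(abs(P[...,0]-.6)<.12)&(abs(P[...,1]-.12)<.08)&(d>0)
    for z in np.arange(.07,.2,.01):
        k=m&(abs(P[...,2]-z)<.005)
        if k.sum()>3: print(round(z,3),k.sum(),P[k].min(0)[:2].round(3),P[k].max(0)[:2].round(3))
    c=[int(v) for v in project(n,s["tool_pos"])]
    q=p.copy(); cv2.drawMarker(q,tuple(c),(255,0,255),0,5)
    q=q[max(0,c[1]-60):c[1]+60,c[0]-60:c[0]+60]; cv2.imwrite(f"pics/chk_{n}.png",cv2.resize(q,(600,600),interpolation=cv2.INTER_NEAREST)[:,:,::-1])
E
```

```text
[0.60191897 0.12218932 0.08526462] [ 2.27697686e-04  7.07736836e-01  4.34821914e-04 -7.06475994e-01] [ 1.80920125e-01  5.28200458e-01  1.71890717e+00 -4.09088410e-05
  8.92678311e-01  1.75080514e+00]
scene tcp px (np.float64(453.4501868778068), np.float64(224.73952461024595))
scene 0.79 [447.0, 212.2, 463.3, 259.7] [0.59029766 0.10965201 0.02051451] [0.61687791 0.13418641 0.10314251] [0.60922773 0.11731274 0.0673279 ]
0.07 94 [0.481 0.103] [0.616 0.133]
0.08 92 [0.481 0.104] [0.615 0.132]
0.09 90 [0.48  0.103] [0.616 0.133]
0.1 133 [0.481 0.104] [0.614 0.136]
0.13 62 [0.59  0.105] [0.615 0.134]
0.14 81 [0.59  0.106] [0.615 0.136]
0.15 81 [0.589 0.104] [0.615 0.138]
0.16 82 [0.59  0.103] [0.617 0.137]
0.17 91 [0.59  0.102] [0.616 0.138]
0.18 97 [0.593 0.101] [0.72  0.182]
0.19 96 [0.592 0.099] [0.616 0.14 ]
top tcp px (np.float64(210.09295324635937), np.float64(190.9080293269045))
top 0.45 [210.6, 194.2, 221.0, 200.6] [0.58765121 0.11104727 0.02007464] [0.60498477 0.12509232 0.09013799] [0.59292327 0.11504053 0.0521324 ]
0.07 12 [0.484 0.105] [0.603 0.13 ]
0.08 14 [0.481 0.104] [0.601 0.127]
0.09 14 [0.48  0.104] [0.608 0.129]
0.1 49 [0.481 0.104] [0.589 0.129]
```

View pics/chk_scene.png

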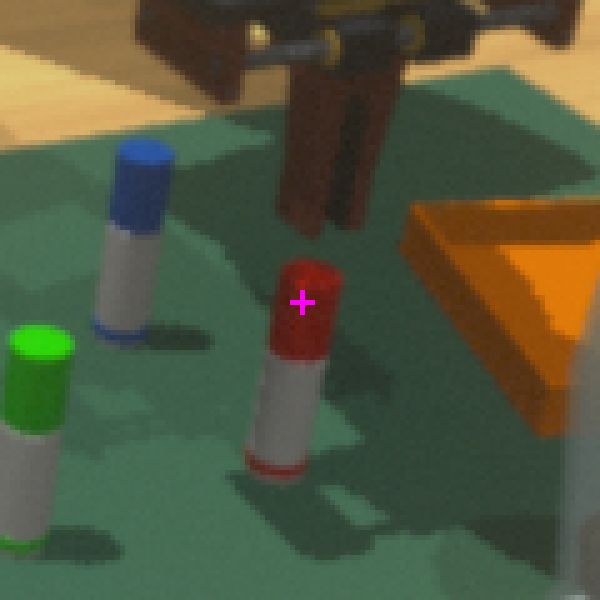

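View pics/chk_top.png

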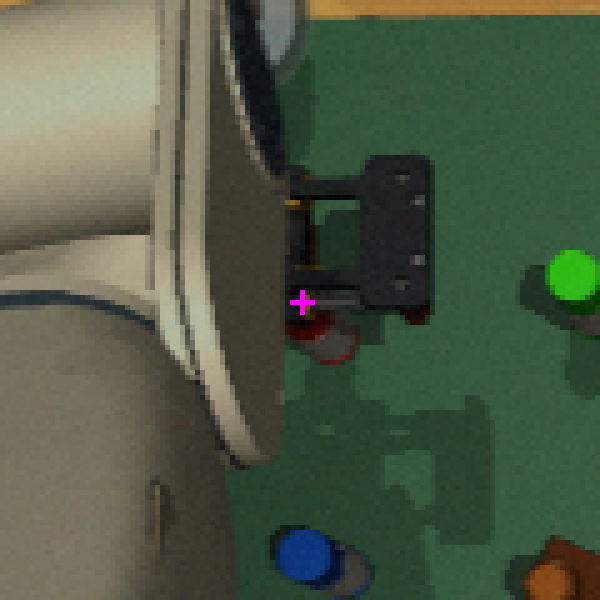

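The fingers line up in x and y, but the depth picture puts their tips at about z = 0.12 while the state says 0.085. I'll measure this on the first picture as well, taken at z = 0.182.

```bash
python3 - <<'E'
from h import *
d=np.load("scene_d.npy");P=cloud("scene",d)
m=np.zeros(d.shape,bool); m[80:150,20:115]=1
m&=(abs(P[...,0]-.206)<.15)&(abs(P[...,1]+.59)<.15)&(P[...,2]>.03)&(d>0)
for z in np.arange(.1,.4,.01):
    k=m&(abs(P[...,2]-z)<.005)
    if k.sum()>1: print("start",round(z,3),k.sum(),P[k].min(0)[:2].round(3),P[k].max(0)[:2].round(3))
p,d=camera("scene");P=cloud("scene",d)
m=(abs(P[...,0]-.6)<.03)&(abs(P[...,1]-.12)<.05)&(P[...,2]>.103)&(d>0)
print("now lowest",np.sort(P[m][:,2])[:8].round(4), sense()["tool_pos"])
E
```

```text
start 0.22 9 [ 0.185 -0.635] [ 0.235 -0.541]
start 0.23 63 [ 0.184 -0.644] [ 0.237 -0.537]
start 0.24 60 [ 0.185 -0.644] [ 0.238 -0.537]
start 0.25 69 [ 0.181 -0.645] [ 0.237 -0.537]
start 0.26 69 [ 0.18  -0.644] [ 0.236 -0.536]
start 0.27 78 [ 0.182 -0.646] [ 0.239 -0.535]
start 0.28 91 [ 0.18  -0.647] [ 0.239 -0.533]
start 0.29 85 [ 0.184 -0.648] [ 0.239 -0.532]
start 0.3 86 [ 0.178 -0.676] [ 0.265 -0.506]
start 0.31 251 [ 0.16  -0.677] [ 0.268 -0.504]
start 0.32 511 [ 0.168 -0.677] [ 0.267 -0.504]
start 0.33 360 [ 0.173 -0.669] [ 0.268 -0.498]
start 0.34 462 [ 0.199 -0.665] [ 0.269 -0.499]
start 0.35 191 [ 0.2   -0.669] [ 0.266 -0.566]
now lowest [0.1034 0.1037 0.1219 0.1231 0.1232 0.1234 0.1237 0.1238] [0.60055027 0.12187323 0.08214928]
```

Both poses agree: the real fingertips are about 39 mm above the reported TCP, so I'll add that to every height. The red marker is still upright, at about (0.602, 0.122).

Call:
arm_command:
  series:
    - {"grip": 0.06, "tx": 0, "ty": 0, "tz": 0, "ax": 0, "ay": 0, "az": 0}
    - {"grip": 0.06, "tx": 0, "ty": 0, "tz": 0, "ax": 0, "ay": 0, "az": 0}
    - {"grip": 0.06, "tx": 0, "ty": 0, "tz": 0, "ax": 0, "ay": 0, "az": 0}
    - {"grip": 0.06, "tx": 0, "ty": 0, "tz": 0, "ax": 0, "ay": 0, "az": 0}
    - {"grip": 0.06, "tx": 0, "ty": 0, "tz": 0, "ax": 0, "ay": 0, "az": 0}
    - {"grip": 0.06, "tx": 0, "ty": 0, "tz": 0, "ax": 0, "ay": 0, "az": 0}

```text
time_s: 5.5
tool_pos: [0.601, 0.1219, 0.0828]
orientation: [0.0, 0.707, 0.0, -0.707]
force: [0.8, 0.1, 0.2]
finger_gap: 0.0544
```

Call:
arm_command:
  series:
    - {"grip": 0.06, "tx": 0, "ty": 0, "tz": -0.02, "ax": 0, "ay": 0, "az": 0}
    - {"grip": 0.06, "tx": 0, "ty": 0, "tz": -0.02, "ax": 0, "ay": 0, "az": 0}
    - {"grip": 0.06, "tx": 0, "ty": 0, "tz": -0.02, "ax": 0, "ay": 0, "az": 0}
    - {"grip": 0.06, "tx": 0, "ty": 0, "tz": 0, "ax": 0, "ay": 0, "az": 0}
    - {"grip": 0.01, "tx": 0, "ty": 0, "tz": 0, "ax": 0, "ay": 0, "az": 0}
    - {"grip": 0.01, "tx": 0, "ty": 0, "tz": 0, "ax": 0, "ay": 0, "az": 0}
    - {"grip": 0.01, "tx": 0, "ty": 0, "tz": 0, "ax": 0, "ay": 0, "az": 0}
    - {"grip": 0.01, "tx": 0, "ty": 0, "tz": 0, "ax": 0, "ay": 0, "az": 0}
    - {"grip": 0.01, "tx": 0, "ty": 0, "tz": 0, "ax": 0, "ay": 0, "az": 0}
    - {"grip": 0.01, "tx": 0, "ty": 0, "tz": 0, "ax": 0, "ay": 0, "az": 0}

```text
time_s: 6.5
tool_pos: [0.6015, 0.122, 0.0234]
orientation: [0.0, 0.707, 0.0, -0.707]
force: [-0.3, -1.0, 4.4]
finger_gap: 0.0257
```

Call:
arm_command:
  series:
    - {"grip": 0.01, "tx": 0, "ty": 0, "tz": 0.02, "ax": 0, "ay": 0, "az": 0}
    - {"grip": 0.01, "tx": 0, "ty": 0, "tz": 0.04, "ax": 0, "ay": 0, "az": 0}
    - {"grip": 0.01, "tx": 0, "ty": 0, "tz": 0.04, "ax": 0, "ay": 0, "az": 0}
    - {"grip": 0.01, "tx": 0, "ty": 0, "tz": 0.03, "ax": 0, "ay": 0, "az": 0}
    - {"grip": 0.01, "tx": -0.004, "ty": -0.017, "tz": 0, "ax": 0, "ay": 0, "az": 0}
    - {"grip": 0.01, "tx": -0.009, "ty": -0.034, "tz": 0, "ax": 0, "ay": 0, "az": 0}
    - {"grip": 0.01, "tx": -0.009, "ty": -0.034, "tz": 0, "ax": 0, "ay": 0, "az": 0}
    - {"grip": 0.01, "tx": -0.009, "ty": -0.034, "tz": 0, "ax": 0, "ay": 0, "az": 0}
    - {"grip": 0.01, "tx": -0.009, "ty": -0.034, "tz": 0, "ax": 0, "ay": 0, "az": 0}
    - {"grip": 0.01, "tx": -0.009, "ty": -0.034, "tz": 0, "ax": 0, "ay": 0, "az": 0}
    - {"grip": 0.01, "tx": -0.009, "ty": -0.034, "tz": 0, "ax": 0, "ay": 0, "az": 0}
    - {"grip": 0.01, "tx": -0.009, "ty": -0.034, "tz": 0, "ax": 0, "ay": 0, "az": 0}
    - {"grip": 0.01, "tx": -0.009, "ty": -0.034, "tz": 0, "ax": 0, "ay": 0, "az": 0}
    - {"grip": 0.01, "tx": -0.009, "ty": -0.034, "tz": 0, "ax": 0, "ay": 0, "az": 0}
    - {"grip": 0.01, "tx": -0.009, "ty": -0.034, "tz": 0, "ax": 0, "ay": 0, "az": 0}
    - {"grip": 0.01, "tx": -0.009, "ty": -0.034, "tz": 0, "ax": 0, "ay": 0, "az": 0}
    - {"grip": 0.01, "tx": -0.009, "ty": -0.034, "tz": 0, "ax": 0, "ay": 0, "az": 0}
    - {"grip": 0.01, "tx": -0.002, "ty": -0.017, "tz": 0, "ax": 0, "ay": 0, "az": 0}
    - {"grip": 0.01, "tx": 0, "ty": 0, "tz": 0, "ax": 0, "ay": 0, "az": 0}
    - {"grip": 0.01, "tx": 0, "ty": 0, "tz": 0, "ax": 0, "ay": 0, "az": 0}

```text
time_s: 8.5
tool_pos: [0.4864, -0.3195, 0.152]
orientation: [0.0, -0.707, -0.0, 0.708]
force: [-0.2, -0.4, -0.5]
finger_gap: 0.0254
```

```bash
cat > held.py <<'E'
from h import *
import sys
tag=sys.argv[1]
s=sense();t=s["tool_pos"];print(t.round(4),round(s["finger_gap"],4),s["force"].round(1))
p,d=camera("scene");P=cloud("scene",d)
m=(abs(P[...,0]-t[0])<.045)&(abs(P[...,1]-t[1])<.045)&(d>0)
for z in np.arange(.0,.26,.01):
    k=m&(abs(P[...,2]-z)<.005)
    if k.sum()>2: print(round(z,3),k.sum(),P[k].min(0)[:2].round(3),P[k].max(0)[:2].round(3))
c=[int(v) for v in project("scene",t)]
x0=max(0,c[0]-80);y0=max(0,c[1]-80)
cv2.imwrite(f"pics/{tag}.png",cv2.resize(p[y0:y0+160,x0:x0+160],(600,600),interpolation=cv2.INTER_CUBIC)[:,:,::-1])
E
python3 held.py h1
```

```text
[ 0.4864 -0.3195  0.152 ] 0.0254 [-0.2 -0.4 -0.5]
0.0 43 [ 0.442 -0.364] [ 0.528 -0.275]
0.01 358 [ 0.465 -0.364] [ 0.531 -0.275]
0.02 155 [ 0.465 -0.364] [ 0.531 -0.275]
0.03 161 [ 0.464 -0.364] [ 0.531 -0.275]
0.04 167 [ 0.464 -0.364] [ 0.53  -0.276]
0.05 151 [ 0.464 -0.364] [ 0.53  -0.275]
0.13 27 [ 0.488 -0.333] [ 0.501 -0.31 ]
0.14 65 [ 0.484 -0.333] [ 0.502 -0.308]
0.15 57 [ 0.487 -0.333] [ 0.501 -0.309]
0.16 56 [ 0.487 -0.333] [ 0.501 -0.31 ]
0.17 70 [ 0.483 -0.333] [ 0.501 -0.309]
0.18 62 [ 0.488 -0.333] [ 0.501 -0.309]
0.19 69 [ 0.489 -0.341] [ 0.502 -0.301]
0.2 117 [ 0.475 -0.342] [ 0.502 -0.299]
0.21 120 [ 0.479 -0.342] [ 0.502 -0.3  ]
0.22 124 [ 0.479 -0.343] [ 0.501 -0.299]
0.23 148 [ 0.475 -0.344] [ 0.501 -0.298]
0.24 82 [ 0.482 -0.346] [ 0.501 -0.296]
0.25 90 [ 0.476 -0.347] [ 0.501 -0.295]
```

View pics/h1.png

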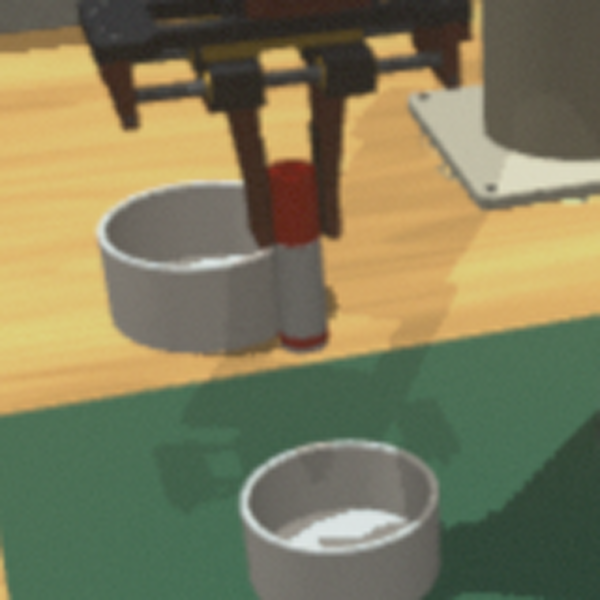

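The red marker is held upright about 129 mm up, at crop (297,255). It is above the rear part of the small pot, which is at crop (340,520). I'll lower it by 120 mm.

Call:
arm_command:
  series:
    - {"grip": 0.01, "tx": 0, "ty": 0, "tz": -0.02, "ax": 0, "ay": 0, "az": 0}
    - {"grip": 0.01, "tx": 0, "ty": 0, "tz": -0.03, "ax": 0, "ay": 0, "az": 0}
    - {"grip": 0.01, "tx": 0, "ty": 0, "tz": -0.03, "ax": 0, "ay": 0, "az": 0}
    - {"grip": 0.01, "tx": 0, "ty": 0, "tz": -0.02, "ax": 0, "ay": 0, "az": 0}
    - {"grip": 0.01, "tx": 0, "ty": 0, "tz": -0.01, "ax": 0, "ay": 0, "az": 0}
    - {"grip": 0.01, "tx": 0, "ty": 0, "tz": -0.01, "ax": 0, "ay": 0, "az": 0}
    - {"grip": 0.01, "tx": 0, "ty": 0, "tz": -0.002, "ax": 0, "ay": 0, "az": 0}
    - {"grip": 0.01, "tx": 0, "ty": 0, "tz": 0, "ax": 0, "ay": 0, "az": 0}
    - {"grip": 0.01, "tx": 0, "ty": 0, "tz": 0, "ax": 0, "ay": 0, "az": 0}

```text
time_s: 9.45
tool_pos: [0.4876, -0.3204, 0.0316]
orientation: [0.001, 0.708, -0.0, -0.707]
force: [-0.1, 0.3, -1.6]
finger_gap: 0.0253
```

Call:
arm_command:
  series:
    - {"grip": 0.01, "tx": 0, "ty": 0, "tz": -0.001, "ax": 0, "ay": 0, "az": 0}
    - {"grip": 0.01, "tx": 0, "ty": 0, "tz": 0, "ax": 0, "ay": 0, "az": 0}
    - {"grip": 0.03, "tx": 0, "ty": 0, "tz": 0, "ax": 0, "ay": 0, "az": 0}
    - {"grip": 0.05, "tx": 0, "ty": 0, "tz": 0, "ax": 0, "ay": 0, "az": 0}
    - {"grip": 0.05, "tx": 0, "ty": 0, "tz": 0, "ax": 0, "ay": 0, "az": 0}
    - {"grip": 0.05, "tx": 0, "ty": 0, "tz": 0, "ax": 0, "ay": 0, "az": 0}
    - {"grip": 0.05, "tx": 0, "ty": 0, "tz": 0.02, "ax": 0, "ay": 0, "az": 0}
    - {"grip": 0.05, "tx": 0, "ty": 0, "tz": 0.04, "ax": 0, "ay": 0, "az": 0}
    - {"grip": 0.05, "tx": 0, "ty": 0, "tz": 0.04, "ax": 0, "ay": 0, "az": 0}
    - {"grip": 0.05, "tx": 0, "ty": 0, "tz": 0, "ax": 0, "ay": 0, "az": 0}
    - {"grip": 0.05, "tx": 0, "ty": 0, "tz": 0, "ax": 0, "ay": 0, "az": 0}

```text
time_s: 10.55
tool_pos: [0.4875, -0.3204, 0.1307]
orientation: [0.001, 0.708, -0.0, -0.706]
force: [0.9, 0.5, -0.3]
finger_gap: 0.0501
```

```bash
python3 held.py h2; python3 - <<'E'
from h import *
p,d=camera("top");P=cloud("top",d)
cv2.imwrite("pics/t2.png",cv2.resize(p[150:350,150:450],(750,500),interpolation=cv2.INTER_CUBIC)[:,:,::-1])
for l in["marker_blue","glue_stick","pot"]:
    for o in cut_out(l,"top")[:3]:
        Q=P[o["pixels"]&(d>0)];zt=np.percentile(Q[:,2],95);T=Q[abs(Q[:,2]-zt)<.006]
        print(l,round(o["score"],2),o["extent"],zt.round(3),T.mean(0).round(4),np.round(cv2.minEnclosingCircle(T[:,:2].astype(np.float32))[0],4))
E
```

```text
[ 0.4875 -0.3204  0.1307] 0.0501 [ 0.9  0.5 -0.3]
0.0 54 [ 0.443 -0.365] [ 0.532 -0.284]
0.01 265 [ 0.468 -0.365] [ 0.532 -0.276]
0.02 155 [ 0.466 -0.365] [ 0.531 -0.276]
0.03 161 [ 0.466 -0.365] [ 0.53  -0.275]
0.04 168 [ 0.466 -0.364] [ 0.531 -0.275]
0.05 173 [ 0.465 -0.365] [ 0.532 -0.276]
0.06 49 [ 0.486 -0.334] [ 0.502 -0.31 ]
0.07 53 [ 0.487 -0.334] [ 0.502 -0.309]
0.08 56 [ 0.485 -0.334] [ 0.502 -0.309]
0.09 54 [ 0.487 -0.334] [ 0.503 -0.31 ]
0.1 58 [ 0.472 -0.334] [ 0.502 -0.309]
0.11 70 [ 0.476 -0.333] [ 0.5   -0.309]
0.17 20 [ 0.481 -0.355] [ 0.501 -0.288]
0.18 61 [ 0.475 -0.355] [ 0.502 -0.288]
0.19 67 [ 0.478 -0.355] [ 0.502 -0.287]
0.2 61 [ 0.479 -0.357] [ 0.502 -0.287]
0.21 73 [ 0.477 -0.358] [ 0.502 -0.286]
0.22 75 [ 0.478 -0.359] [ 0.502 -0.283]
0.23 92 [ 0.477 -0.36 ] [ 0.502 -0.283]
0.24 83 [ 0.477 -0.362] [ 0.502 -0.28 ]
0.25 30 [ 0.484 -0.359] [ 0.518 -0.281]
marker_blue 0.74 [207.6, 235.1, 225.8, 249.6] 0.102 [0.4794 0.1148 0.1001] [0.4798 0.1152]
glue_stick 0.51 [309.7, 185.9, 320.6, 200.1] 0.098 [ 0.603  -0.1285  0.0954] [ 0.6031 -0.1284]
glue_stick 0.48 [314.9, 99.4, 357.8, 139.1] 0.091 [ 0.785  -0.1921  0.0895] [ 0.786  -0.1923]
pot 0.73 [402.4, 338.8, 433.1, 387.4] 0.065 [ 0.1739 -0.3767  0.0636] [ 0.1828 -0.3498]
pot 0.7 [301.3, 239.4, 320.5, 264.7] 0.079 [ 0.4558 -0.1168  0.0761] [ 0.4563 -0.1167]
pot 0.58 [493.2, 221.7, 558.1, 276.5] 0.065 [ 0.4528 -0.6409  0.0638] [ 0.4516 -0.6384]
```

View pics/h2.png

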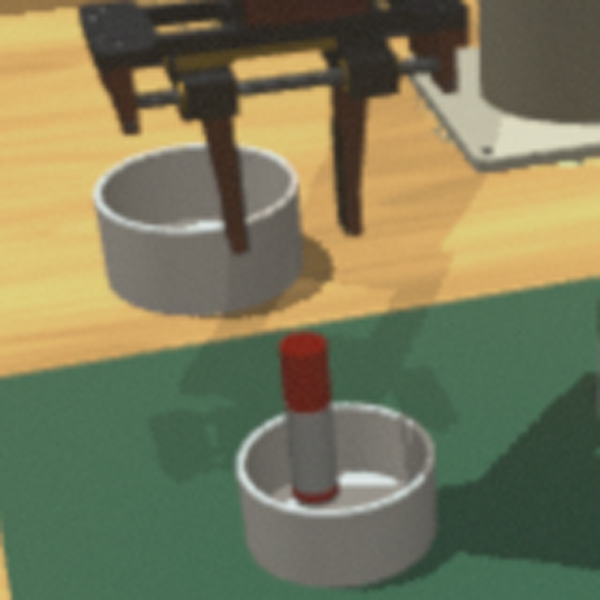

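View pics/t2.png

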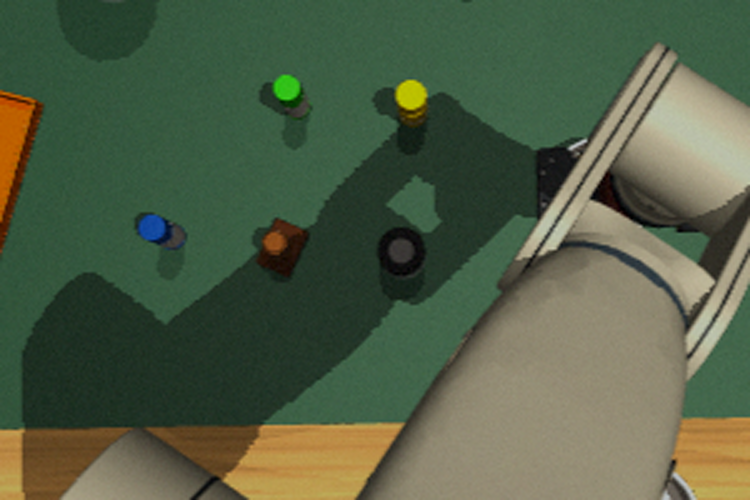

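Red stands upright in the small pot at crop (310,420). Next is the blue marker at (0.481, 0.116).

Call:
arm_command:
  series:
    - {"grip": 0.06, "tx": -0.003, "ty": 0.018, "tz": 0, "ax": 0, "ay": 0, "az": 0}
    - {"grip": 0.06, "tx": -0.003, "ty": 0.036, "tz": 0, "ax": 0, "ay": 0, "az": 0}
    - {"grip": 0.06, "tx": 0, "ty": 0.036, "tz": 0, "ax": 0, "ay": 0, "az": 0}
    - {"grip": 0.06, "tx": 0, "ty": 0.036, "tz": 0, "ax": 0, "ay": 0, "az": 0}
    - {"grip": 0.06, "tx": 0, "ty": 0.036, "tz": 0, "ax": 0, "ay": 0, "az": 0}
    - {"grip": 0.06, "tx": 0, "ty": 0.036, "tz": 0, "ax": 0, "ay": 0, "az": 0}
    - {"grip": 0.06, "tx": 0, "ty": 0.036, "tz": 0, "ax": 0, "ay": 0, "az": 0}
    - {"grip": 0.06, "tx": 0, "ty": 0.036, "tz": 0, "ax": 0, "ay": 0, "az": 0}
    - {"grip": 0.06, "tx": 0, "ty": 0.036, "tz": 0, "ax": 0, "ay": 0, "az": 0}
    - {"grip": 0.06, "tx": 0, "ty": 0.036, "tz": 0, "ax": 0, "ay": 0, "az": 0}
    - {"grip": 0.06, "tx": 0, "ty": 0.036, "tz": 0, "ax": 0, "ay": 0, "az": 0}
    - {"grip": 0.06, "tx": 0, "ty": 0.036, "tz": 0, "ax": 0, "ay": 0, "az": 0}
    - {"grip": 0.06, "tx": 0, "ty": 0.022, "tz": 0, "ax": 0, "ay": 0, "az": 0}
    - {"grip": 0.06, "tx": 0, "ty": 0, "tz": 0, "ax": 0, "ay": 0, "az": 0}

```text
time_s: 12.2
tool_pos: [0.4797, 0.1186, 0.1293]
orientation: [-0.001, -0.707, -0.002, 0.707]
force: [0.1, -0.6, 0.6]
finger_gap: 0.0602
```

Call:
arm_command:
  series:
    - {"grip": 0.06, "tx": 0, "ty": 0, "tz": -0.02, "ax": 0, "ay": 0, "az": 0}
    - {"grip": 0.06, "tx": 0, "ty": 0, "tz": -0.03, "ax": 0, "ay": 0, "az": 0}
    - {"grip": 0.06, "tx": 0, "ty": 0, "tz": -0.03, "ax": 0, "ay": 0, "az": 0}
    - {"grip": 0.06, "tx": 0, "ty": 0, "tz": -0.028, "ax": 0, "ay": 0, "az": 0}
    - {"grip": 0.06, "tx": 0, "ty": 0, "tz": 0, "ax": 0, "ay": 0, "az": 0}
    - {"grip": 0.01, "tx": 0, "ty": 0, "tz": 0, "ax": 0, "ay": 0, "az": 0}
    - {"grip": 0.01, "tx": 0, "ty": 0, "tz": 0, "ax": 0, "ay": 0, "az": 0}
    - {"grip": 0.01, "tx": 0, "ty": 0, "tz": 0, "ax": 0, "ay": 0, "az": 0}
    - {"grip": 0.01, "tx": 0, "ty": 0, "tz": 0, "ax": 0, "ay": 0, "az": 0}
    - {"grip": 0.01, "tx": 0, "ty": 0, "tz": 0, "ax": 0, "ay": 0, "az": 0}
    - {"grip": 0.01, "tx": 0, "ty": 0, "tz": 0, "ax": 0, "ay": 0, "az": 0}

```text
time_s: 13.3
tool_pos: [0.4816, 0.1161, 0.0225]
orientation: [0.0, 0.708, 0.0, -0.707]
force: [-0.6, -0.4, 7.0]
finger_gap: 0.0255
```

Call:
arm_command:
  series:
    - {"grip": 0.01, "tx": 0, "ty": 0, "tz": 0.02, "ax": 0, "ay": 0, "az": 0}
    - {"grip": 0.01, "tx": 0, "ty": 0, "tz": 0.04, "ax": 0, "ay": 0, "az": 0}
    - {"grip": 0.01, "tx": 0, "ty": 0, "tz": 0.04, "ax": 0, "ay": 0, "az": 0}
    - {"grip": 0.01, "tx": 0, "ty": 0, "tz": 0.03, "ax": 0, "ay": 0, "az": 0}
    - {"grip": 0.01, "tx": 0.003, "ty": -0.017, "tz": 0, "ax": 0, "ay": 0, "az": 0}
    - {"grip": 0.01, "tx": 0.005, "ty": -0.034, "tz": 0, "ax": 0, "ay": 0, "az": 0}
    - {"grip": 0.01, "tx": 0.005, "ty": -0.034, "tz": 0, "ax": 0, "ay": 0, "az": 0}
    - {"grip": 0.01, "tx": 0.005, "ty": -0.034, "tz": 0, "ax": 0, "ay": 0, "az": 0}
    - {"grip": 0.01, "tx": 0.005, "ty": -0.034, "tz": 0, "ax": 0, "ay": 0, "az": 0}
    - {"grip": 0.01, "tx": 0.005, "ty": -0.034, "tz": 0, "ax": 0, "ay": 0, "az": 0}
    - {"grip": 0.01, "tx": 0.005, "ty": -0.034, "tz": 0, "ax": 0, "ay": 0, "az": 0}
    - {"grip": 0.01, "tx": 0.005, "ty": -0.034, "tz": 0, "ax": 0, "ay": 0, "az": 0}
    - {"grip": 0.01, "tx": 0.005, "ty": -0.034, "tz": 0, "ax": 0, "ay": 0, "az": 0}
    - {"grip": 0.01, "tx": 0.005, "ty": -0.034, "tz": 0, "ax": 0, "ay": 0, "az": 0}
    - {"grip": 0.01, "tx": 0.005, "ty": -0.034, "tz": 0, "ax": 0, "ay": 0, "az": 0}
    - {"grip": 0.01, "tx": 0.005, "ty": -0.034, "tz": 0, "ax": 0, "ay": 0, "az": 0}
    - {"grip": 0.01, "tx": 0.005, "ty": -0.034, "tz": 0, "ax": 0, "ay": 0, "az": 0}
    - {"grip": 0.01, "tx": 0, "ty": -0.01, "tz": 0, "ax": 0, "ay": 0, "az": 0}
    - {"grip": 0.01, "tx": 0, "ty": 0, "tz": 0, "ax": 0, "ay": 0, "az": 0}
    - {"grip": 0.01, "tx": 0, "ty": 0, "tz": 0, "ax": 0, "ay": 0, "az": 0}

```text
time_s: 15.3
tool_pos: [0.5434, -0.318, 0.1514]
orientation: [0.0, -0.707, -0.001, 0.707]
force: [0.3, -0.4, -1.1]
finger_gap: 0.0256
```

```bash
python3 held.py h3
```

```text
[ 0.5434 -0.318   0.1514] 0.0256 [ 0.3 -0.4 -1.1]
0.0 474 [ 0.532 -0.363] [ 0.588 -0.273]
0.01 227 [ 0.498 -0.363] [ 0.57  -0.273]
0.02 199 [ 0.498 -0.363] [ 0.571 -0.275]
0.03 201 [ 0.499 -0.363] [ 0.571 -0.275]
0.04 201 [ 0.498 -0.362] [ 0.571 -0.274]
0.05 189 [ 0.498 -0.363] [ 0.571 -0.274]
0.06 22 [ 0.498 -0.33 ] [ 0.501 -0.312]
0.07 17 [ 0.498 -0.326] [ 0.502 -0.313]
0.08 20 [ 0.498 -0.327] [ 0.502 -0.313]
0.09 20 [ 0.498 -0.33 ] [ 0.502 -0.316]
0.1 12 [ 0.498 -0.327] [ 0.501 -0.316]
0.13 29 [ 0.545 -0.331] [ 0.556 -0.307]
0.14 67 [ 0.538 -0.332] [ 0.557 -0.306]
0.15 65 [ 0.539 -0.332] [ 0.557 -0.308]
0.16 64 [ 0.544 -0.332] [ 0.558 -0.307]
0.17 69 [ 0.539 -0.332] [ 0.557 -0.306]
0.18 69 [ 0.541 -0.331] [ 0.558 -0.308]
0.19 78 [ 0.544 -0.34 ] [ 0.557 -0.298]
0.2 129 [ 0.533 -0.341] [ 0.558 -0.297]
0.21 133 [ 0.537 -0.341] [ 0.558 -0.297]
0.22 134 [ 0.535 -0.342] [ 0.557 -0.296]
0.23 173 [ 0.531 -0.343] [ 0.559 -0.296]
0.24 87 [ 0.536 -0.344] [ 0.559 -0.295]
0.25 106 [ 0.533 -0.346] [ 0.559 -0.292]
```

View pics/h3.png

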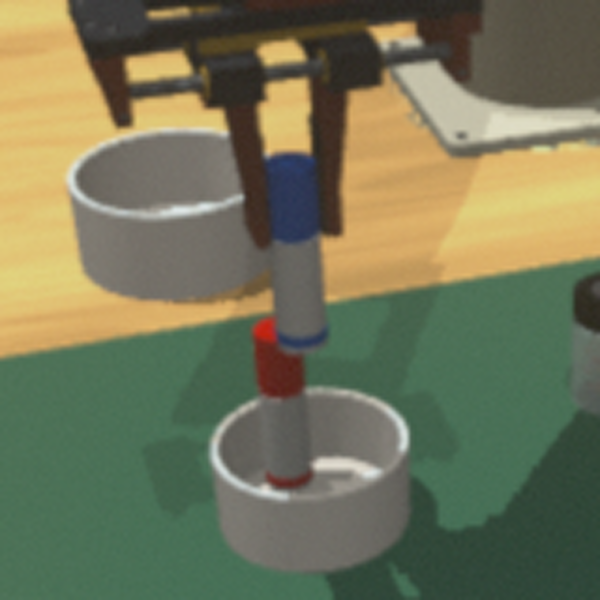

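Blue is held upright over the front part of the pot, at crop (297,250). Red is still standing. I'll lower blue.

Call:
arm_command:
  series:
    - {"grip": 0.01, "tx": 0.001, "ty": 0, "tz": -0.02, "ax": 0, "ay": 0, "az": 0}
    - {"grip": 0.01, "tx": 0, "ty": 0, "tz": -0.03, "ax": 0, "ay": 0, "az": 0}
    - {"grip": 0.01, "tx": 0, "ty": 0, "tz": -0.03, "ax": 0, "ay": 0, "az": 0}
    - {"grip": 0.01, "tx": 0, "ty": 0, "tz": -0.02, "ax": 0, "ay": 0, "az": 0}
    - {"grip": 0.01, "tx": 0, "ty": 0, "tz": -0.01, "ax": 0, "ay": 0, "az": 0}
    - {"grip": 0.01, "tx": 0, "ty": 0, "tz": -0.01, "ax": 0, "ay": 0, "az": 0}
    - {"grip": 0.01, "tx": 0, "ty": 0, "tz": -0.002, "ax": 0, "ay": 0, "az": 0}
    - {"grip": 0.01, "tx": 0, "ty": 0, "tz": 0, "ax": 0, "ay": 0, "az": 0}
    - {"grip": 0.01, "tx": 0, "ty": 0, "tz": 0, "ax": 0, "ay": 0, "az": 0}

```text
time_s: 16.25
tool_pos: [0.5456, -0.3194, 0.0307]
orientation: [0.001, 0.708, -0.0, -0.707]
force: [-0.5, -0.6, -0.1]
finger_gap: 0.0255
```

Call:
arm_command:
  series:
    - {"grip": 0.01, "tx": 0, "ty": 0, "tz": -0.001, "ax": 0, "ay": 0, "az": 0}
    - {"grip": 0.01, "tx": 0, "ty": 0, "tz": 0, "ax": 0, "ay": 0, "az": 0}
    - {"grip": 0.03, "tx": 0, "ty": 0, "tz": 0, "ax": 0, "ay": 0, "az": 0}
    - {"grip": 0.05, "tx": 0, "ty": 0, "tz": 0, "ax": 0, "ay": 0, "az": 0}
    - {"grip": 0.05, "tx": 0, "ty": 0, "tz": 0, "ax": 0, "ay": 0, "az": 0}
    - {"grip": 0.05, "tx": 0, "ty": 0, "tz": 0, "ax": 0, "ay": 0, "az": 0}
    - {"grip": 0.05, "tx": 0, "ty": 0, "tz": 0.02, "ax": 0, "ay": 0, "az": 0}
    - {"grip": 0.05, "tx": 0, "ty": 0, "tz": 0.04, "ax": 0, "ay": 0, "az": 0}
    - {"grip": 0.05, "tx": 0, "ty": 0, "tz": 0.04, "ax": 0, "ay": 0, "az": 0}
    - {"grip": 0.05, "tx": 0, "ty": 0, "tz": 0, "ax": 0, "ay": 0, "az": 0}
    - {"grip": 0.05, "tx": 0, "ty": 0, "tz": 0, "ax": 0, "ay": 0, "az": 0}

```text
time_s: 17.35
tool_pos: [0.5455, -0.3194, 0.1298]
orientation: [0.001, 0.708, -0.0, -0.706]
force: [0.1, -0.1, -1.1]
finger_gap: 0.0503
```

```bash
python3 held.py h4
```

```text
[ 0.5455 -0.3194  0.1298] 0.0503 [ 0.1 -0.1 -1.1]
0.0 510 [ 0.525 -0.364] [ 0.59  -0.274]
0.01 186 [ 0.501 -0.364] [ 0.57  -0.276]
0.02 184 [ 0.501 -0.364] [ 0.57  -0.275]
0.03 178 [ 0.528 -0.364] [ 0.571 -0.274]
0.04 207 [ 0.501 -0.364] [ 0.571 -0.275]
0.05 236 [ 0.5   -0.364] [ 0.57  -0.275]
0.06 53 [ 0.545 -0.333] [ 0.559 -0.311]
0.07 56 [ 0.546 -0.333] [ 0.559 -0.309]
0.08 56 [ 0.541 -0.333] [ 0.559 -0.309]
0.09 64 [ 0.501 -0.333] [ 0.56  -0.308]
0.1 67 [ 0.501 -0.333] [ 0.56  -0.307]
0.11 84 [ 0.501 -0.333] [ 0.558 -0.309]
0.17 27 [ 0.535 -0.354] [ 0.559 -0.286]
0.18 69 [ 0.537 -0.354] [ 0.559 -0.286]
0.19 64 [ 0.536 -0.354] [ 0.559 -0.287]
0.2 74 [ 0.537 -0.355] [ 0.56  -0.287]
0.21 80 [ 0.538 -0.357] [ 0.559 -0.284]
0.22 85 [ 0.538 -0.358] [ 0.56  -0.283]
0.23 94 [ 0.535 -0.359] [ 0.56  -0.281]
0.24 92 [ 0.54  -0.361] [ 0.56  -0.281]
0.25 19 [ 0.522 -0.362] [ 0.578 -0.281]
```

View pics/h4.png

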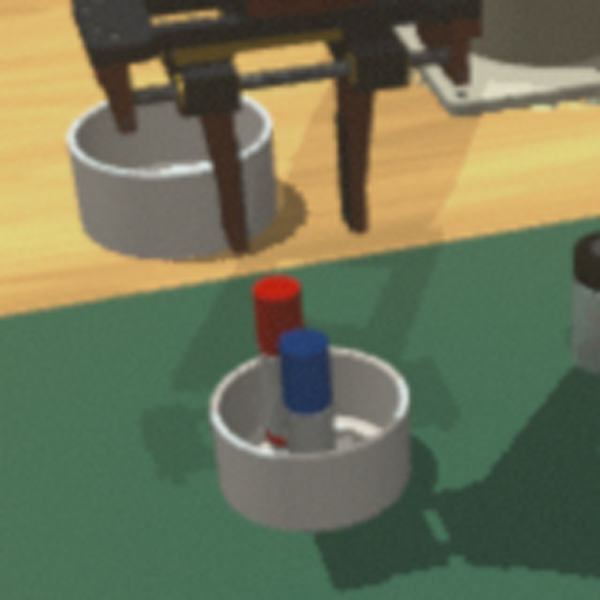

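Red and blue stand in the pot at crop (277,320) and (306,390). Next is the glue stick at (0.604, -0.129).

Call:
arm_command:
  series:
    - {"grip": 0.06, "tx": 0.005, "ty": 0.016, "tz": 0, "ax": 0, "ay": 0, "az": 0}
    - {"grip": 0.06, "tx": 0.01, "ty": 0.032, "tz": 0, "ax": 0, "ay": 0, "az": 0}
    - {"grip": 0.06, "tx": 0.01, "ty": 0.032, "tz": 0, "ax": 0, "ay": 0, "az": 0}
    - {"grip": 0.06, "tx": 0.01, "ty": 0.032, "tz": 0, "ax": 0, "ay": 0, "az": 0}
    - {"grip": 0.06, "tx": 0.01, "ty": 0.032, "tz": 0, "ax": 0, "ay": 0, "az": 0}
    - {"grip": 0.06, "tx": 0.01, "ty": 0.032, "tz": 0, "ax": 0, "ay": 0, "az": 0}
    - {"grip": 0.06, "tx": 0.0035, "ty": 0.014, "tz": 0, "ax": 0, "ay": 0, "az": 0}
    - {"grip": 0.06, "tx": 0, "ty": 0, "tz": 0, "ax": 0, "ay": 0, "az": 0}
    - {"grip": 0.06, "tx": 0, "ty": 0, "tz": -0.02, "ax": 0, "ay": 0, "az": 0}
    - {"grip": 0.06, "tx": 0, "ty": 0, "tz": -0.03, "ax": 0, "ay": 0, "az": 0}
    - {"grip": 0.06, "tx": 0, "ty": 0, "tz": -0.03, "ax": 0, "ay": 0, "az": 0}
    - {"grip": 0.06, "tx": 0, "ty": 0, "tz": -0.024, "ax": 0, "ay": 0, "az": 0}
    - {"grip": 0.06, "tx": 0, "ty": 0, "tz": 0, "ax": 0, "ay": 0, "az": 0}
    - {"grip": 0.01, "tx": 0, "ty": 0, "tz": 0, "ax": 0, "ay": 0, "az": 0}
    - {"grip": 0.01, "tx": 0, "ty": 0, "tz": 0, "ax": 0, "ay": 0, "az": 0}
    - {"grip": 0.01, "tx": 0, "ty": 0, "tz": 0, "ax": 0, "ay": 0, "az": 0}
    - {"grip": 0.01, "tx": 0, "ty": 0, "tz": 0, "ax": 0, "ay": 0, "az": 0}
    - {"grip": 0.01, "tx": 0, "ty": 0, "tz": 0, "ax": 0, "ay": 0, "az": 0}
    - {"grip": 0.01, "tx": 0, "ty": 0, "tz": 0, "ax": 0, "ay": 0, "az": 0}

```text
time_s: 19.3
tool_pos: [0.6043, -0.1293, 0.0258]
orientation: [0.001, 0.708, 0.0, -0.707]
force: [-0.6, -0.4, 6.5]
finger_gap: 0.0294
```

Call:
arm_command:
  series:
    - {"grip": 0.01, "tx": 0, "ty": 0, "tz": 0.02, "ax": 0, "ay": 0, "az": 0}
    - {"grip": 0.01, "tx": 0, "ty": 0, "tz": 0.04, "ax": 0, "ay": 0, "az": 0}
    - {"grip": 0.01, "tx": 0, "ty": 0, "tz": 0.04, "ax": 0, "ay": 0, "az": 0}
    - {"grip": 0.01, "tx": 0, "ty": 0, "tz": 0.03, "ax": 0, "ay": 0, "az": 0}
    - {"grip": 0.01, "tx": -0.007, "ty": -0.01, "tz": 0, "ax": 0, "ay": 0, "az": 0}
    - {"grip": 0.01, "tx": -0.016, "ty": -0.03, "tz": 0, "ax": 0, "ay": 0, "az": 0}
    - {"grip": 0.01, "tx": -0.016, "ty": -0.03, "tz": 0, "ax": 0, "ay": 0, "az": 0}
    - {"grip": 0.01, "tx": -0.016, "ty": -0.03, "tz": 0, "ax": 0, "ay": 0, "az": 0}
    - {"grip": 0.01, "tx": -0.016, "ty": -0.03, "tz": 0, "ax": 0, "ay": 0, "az": 0}
    - {"grip": 0.01, "tx": -0.016, "ty": -0.03, "tz": 0, "ax": 0, "ay": 0, "az": 0}
    - {"grip": 0.01, "tx": 0, "ty": 0, "tz": 0, "ax": 0, "ay": 0, "az": 0}
    - {"grip": 0.01, "tx": 0, "ty": 0, "tz": 0, "ax": 0, "ay": 0, "az": 0}

```text
time_s: 20.5
tool_pos: [0.5154, -0.2892, 0.1538]
orientation: [0.001, -0.707, 0.0, 0.708]
force: [1.2, -0.6, -0.4]
finger_gap: 0.0297
```

```bash
python3 held.py h5; python3 - <<'E'
from h import *
p,d=camera("scene");P=cloud("scene",d)
k=(abs(P[...,2]-.049)<.004)&(abs(P[...,0]-.516)<.07)&(abs(P[...,1]+.313)<.07)&(d>0)
Q=P[k][:,:2]; print(cv2.minEnclosingCircle(Q.astype(np.float32)))
E
```

```text
[ 0.5154 -0.2892  0.1538] 0.0297 [ 1.2 -0.6 -0.4]
0.0 217 [ 0.472 -0.297] [ 0.56  -0.244]
0.01 160 [ 0.47  -0.334] [ 0.56  -0.256]
0.02 118 [ 0.471 -0.334] [ 0.56  -0.264]
0.03 113 [ 0.47  -0.334] [ 0.559 -0.265]
0.04 143 [ 0.471 -0.334] [ 0.56  -0.265]
0.05 186 [ 0.471 -0.334] [ 0.56  -0.262]
0.06 75 [ 0.485 -0.334] [ 0.56 -0.31]
0.07 81 [ 0.486 -0.334] [ 0.56  -0.309]
0.08 82 [ 0.483 -0.334] [ 0.56  -0.309]
0.09 117 [ 0.485 -0.334] [ 0.559 -0.307]
0.1 115 [ 0.476 -0.333] [ 0.559 -0.309]
0.11 154 [ 0.474 -0.333] [ 0.559 -0.308]
0.13 39 [ 0.517 -0.304] [ 0.531 -0.277]
0.14 67 [ 0.515 -0.304] [ 0.532 -0.276]
0.15 66 [ 0.515 -0.305] [ 0.532 -0.276]
0.16 75 [ 0.515 -0.304] [ 0.533 -0.274]
0.17 76 [ 0.514 -0.304] [ 0.532 -0.277]
0.18 71 [ 0.515 -0.305] [ 0.532 -0.276]
0.19 74 [ 0.514 -0.307] [ 0.534 -0.271]
0.2 130 [ 0.504 -0.314] [ 0.531 -0.267]
0.21 138 [ 0.505 -0.314] [ 0.532 -0.267]
0.22 194 [ 0.502 -0.315] [ 0.532 -0.266]
0.23 82 [ 0.506 -0.316] [ 0.53  -0.266]
0.24 85 [ 0.504 -0.318] [ 0.53  -0.264]
0.25 97 [ 0.502 -0.319] [ 0.531 -0.263]
((0.517747163772583, -0.3132959008216858), 0.0538468174636364)
```

View pics/h5.png

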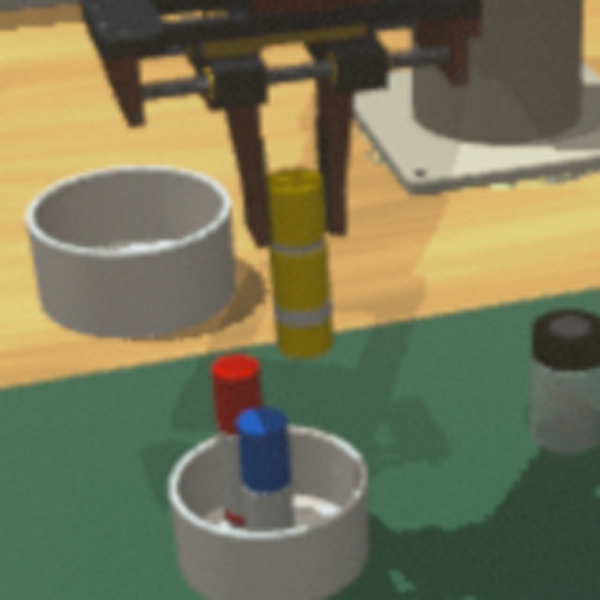

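The glue stick is held upright at crop (298,265), with the opening between red and blue below it. Each finger has about 4 mm of clearance. I'll lower it.

Call:
arm_command:
  series:
    - {"grip": 0.01, "tx": 0, "ty": 0, "tz": -0.02, "ax": 0, "ay": 0, "az": 0}
    - {"grip": 0.01, "tx": 0, "ty": 0, "tz": -0.03, "ax": 0, "ay": 0, "az": 0}
    - {"grip": 0.01, "tx": 0, "ty": 0, "tz": -0.02, "ax": 0, "ay": 0, "az": 0}
    - {"grip": 0.01, "tx": 0, "ty": 0, "tz": -0.02, "ax": 0, "ay": 0, "az": 0}
    - {"grip": 0.01, "tx": 0, "ty": 0, "tz": -0.015, "ax": 0, "ay": 0, "az": 0}
    - {"grip": 0.01, "tx": 0, "ty": 0, "tz": -0.01, "ax": 0, "ay": 0, "az": 0}
    - {"grip": 0.01, "tx": 0, "ty": 0, "tz": -0.005, "ax": 0, "ay": 0, "az": 0}
    - {"grip": 0.01, "tx": 0, "ty": 0, "tz": -0.002, "ax": 0, "ay": 0, "az": 0}
    - {"grip": 0.01, "tx": 0, "ty": 0, "tz": 0, "ax": 0, "ay": 0, "az": 0}
    - {"grip": 0.01, "tx": 0, "ty": 0, "tz": 0, "ax": 0, "ay": 0, "az": 0}

```text
time_s: 21.6
tool_pos: [0.517, -0.2894, 0.0335]
orientation: [0.0, 0.707, 0.0, -0.707]
force: [1.3, -0.7, -0.0]
finger_gap: 0.0297
```

```bash
python3 held.py h6
```

```text
[ 0.517  -0.2894  0.0335] 0.0297 [ 1.3 -0.7 -0. ]
0.0 228 [ 0.474 -0.292] [ 0.562 -0.244]
0.01 58 [ 0.472 -0.334] [ 0.561 -0.264]
0.02 70 [ 0.472 -0.334] [ 0.561 -0.264]
0.03 112 [ 0.474 -0.334] [ 0.562 -0.265]
0.04 136 [ 0.474 -0.334] [ 0.562 -0.265]
0.05 202 [ 0.473 -0.334] [ 0.562 -0.262]
0.06 133 [ 0.485 -0.334] [ 0.559 -0.276]
0.07 137 [ 0.486 -0.334] [ 0.559 -0.269]
0.08 161 [ 0.486 -0.334] [ 0.559 -0.267]
0.09 191 [ 0.485 -0.334] [ 0.558 -0.267]
0.1 267 [ 0.481 -0.334] [ 0.559 -0.265]
0.11 214 [ 0.476 -0.333] [ 0.558 -0.265]
0.12 69 [ 0.511 -0.318] [ 0.532 -0.265]
0.13 77 [ 0.503 -0.319] [ 0.531 -0.262]
0.14 74 [ 0.509 -0.32 ] [ 0.532 -0.262]
0.15 27 [ 0.508 -0.331] [ 0.532 -0.262]
0.16 97 [ 0.498 -0.333] [ 0.554 -0.25 ]
0.17 244 [ 0.502 -0.334] [ 0.554 -0.245]
0.18 288 [ 0.484 -0.332] [ 0.553 -0.249]
0.19 248 [ 0.498 -0.334] [ 0.543 -0.244]
0.2 296 [ 0.495 -0.334] [ 0.543 -0.245]
0.21 171 [ 0.5   -0.307] [ 0.544 -0.251]
0.22 195 [ 0.497 -0.307] [ 0.544 -0.25 ]
0.23 66 [ 0.504 -0.308] [ 0.55 -0.25]
0.24 180 [ 0.522 -0.322] [ 0.554 -0.25 ]
0.25 309 [ 0.496 -0.328] [ 0.557 -0.251]
```

View pics/h6.png

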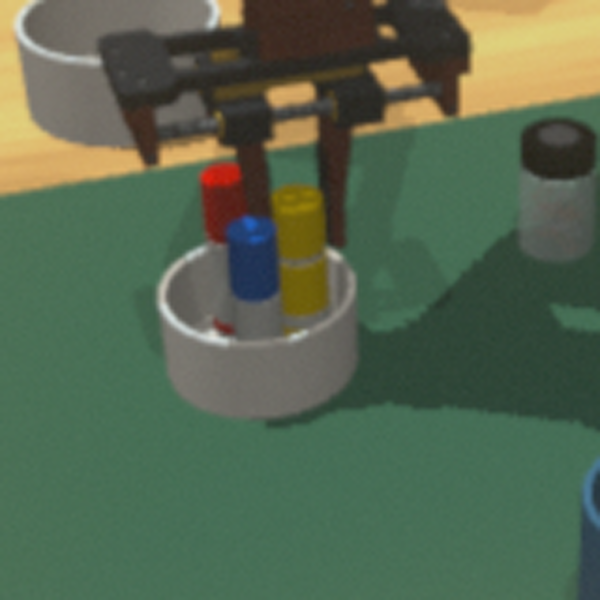

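The glue stick is inside the pot at crop (300,250), and all three are upright. I'll release it with a narrow opening and lift.

Call:
arm_command:
  series:
    - {"grip": 0.01, "tx": 0, "ty": 0, "tz": -0.001, "ax": 0, "ay": 0, "az": 0}
    - {"grip": 0.034, "tx": 0, "ty": 0, "tz": 0, "ax": 0, "ay": 0, "az": 0}
    - {"grip": 0.042, "tx": 0, "ty": 0, "tz": 0, "ax": 0, "ay": 0, "az": 0}
    - {"grip": 0.042, "tx": 0, "ty": 0, "tz": 0, "ax": 0, "ay": 0, "az": 0}
    - {"grip": 0.042, "tx": 0, "ty": 0, "tz": 0, "ax": 0, "ay": 0, "az": 0}
    - {"grip": 0.042, "tx": 0, "ty": 0, "tz": 0.01, "ax": 0, "ay": 0, "az": 0}
    - {"grip": 0.042, "tx": 0, "ty": 0, "tz": 0.02, "ax": 0, "ay": 0, "az": 0}
    - {"grip": 0.042, "tx": 0, "ty": 0, "tz": 0.04, "ax": 0, "ay": 0, "az": 0}
    - {"grip": 0.042, "tx": 0, "ty": 0, "tz": 0.04, "ax": 0, "ay": 0, "az": 0}
    - {"grip": 0.042, "tx": 0, "ty": 0, "tz": 0, "ax": 0, "ay": 0, "az": 0}
    - {"grip": 0.042, "tx": 0, "ty": 0, "tz": 0, "ax": 0, "ay": 0, "az": 0}

```text
time_s: 22.75
tool_pos: [0.5171, -0.2894, 0.1434]
orientation: [0.001, 0.708, -0.0, -0.706]
force: [0.6, -0.5, -0.3]
finger_gap: 0.042
```

```bash
python3 held.py h7|head -15; python3 - <<'E'
from h import *
for n in("scene","top"):
    p,d=camera(n);P=cloud(n,d)
    for l in["clip_jar","stamp"]:
        for o in cut_out(l,n)[:1]:
            Q=P[o["pixels"]&(d>0)];zt=np.percentile(Q[:,2],95);T=Q[abs(Q[:,2]-zt)<.006]
            print(n,l,round(o["score"],2),o["extent"],zt.round(3),T.mean(0).round(4),np.round(cv2.minEnclosingCircle(T[:,:2].astype(np.float32))[0],4))
E
```

```text
[ 0.5171 -0.2894  0.1434] 0.042 [ 0.6 -0.5 -0.3]
0.0 229 [ 0.474 -0.334] [ 0.562 -0.245]
0.01 63 [ 0.473 -0.334] [ 0.562 -0.246]
0.02 70 [ 0.473 -0.334] [ 0.562 -0.263]
0.03 108 [ 0.473 -0.334] [ 0.562 -0.265]
0.04 149 [ 0.472 -0.334] [ 0.562 -0.264]
0.05 203 [ 0.472 -0.334] [ 0.562 -0.262]
0.06 132 [ 0.485 -0.334] [ 0.559 -0.276]
0.07 132 [ 0.488 -0.334] [ 0.56  -0.275]
0.08 144 [ 0.483 -0.334] [ 0.558 -0.275]
0.09 174 [ 0.486 -0.334] [ 0.559 -0.274]
0.1 244 [ 0.489 -0.334] [ 0.559 -0.275]
0.11 153 [ 0.474 -0.333] [ 0.559 -0.309]
0.18 5 [ 0.508 -0.315] [ 0.529 -0.263]
0.19 67 [ 0.509 -0.321] [ 0.532 -0.26 ]
scene clip_jar 0.69 [312.6, 210.7, 333.2, 249.4] 0.077 [ 0.4603 -0.118   0.0756] [ 0.4564 -0.1194]
scene stamp 0.75 [367.9, 205.8, 378.3, 240.8] 0.079 [0.4724 0.0019 0.0783] [0.4695 0.0037]
top clip_jar 0.7 [301.3, 242.9, 319.4, 262.5] 0.079 [ 0.4553 -0.1172  0.0764] [ 0.4557 -0.1169]
top stamp 0.59 [253.9, 236.2, 275.9, 259.8] 0.082 [0.4665 0.0044 0.0798] [0.4664 0.0042]
```

View pics/h7.png

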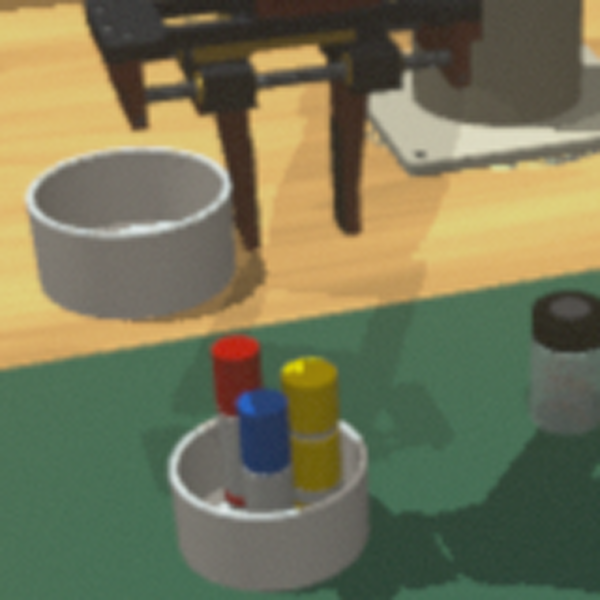

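The pot kit is done. Red (237,375), blue (264,430) and yellow (312,420) all stand upright in it. Next is the clip jar at (0.4565, -0.1175).

Call:
arm_command:
  series:
    - {"grip": 0.07, "tx": -0.006, "ty": 0.016, "tz": 0, "ax": 0, "ay": 0, "az": 0}
    - {"grip": 0.07, "tx": -0.012, "ty": 0.034, "tz": 0, "ax": 0, "ay": 0, "az": 0}
    - {"grip": 0.07, "tx": -0.012, "ty": 0.034, "tz": 0, "ax": 0, "ay": 0, "az": 0}
    - {"grip": 0.07, "tx": -0.012, "ty": 0.034, "tz": 0, "ax": 0, "ay": 0, "az": 0}
    - {"grip": 0.07, "tx": -0.012, "ty": 0.034, "tz": 0, "ax": 0, "ay": 0, "az": 0}
    - {"grip": 0.07, "tx": -0.0065, "ty": 0.02, "tz": 0, "ax": 0, "ay": 0, "az": 0}
    - {"grip": 0.07, "tx": 0, "ty": 0, "tz": 0, "ax": 0, "ay": 0, "az": 0}
    - {"grip": 0.07, "tx": 0, "ty": 0, "tz": -0.03, "ax": 0, "ay": 0, "az": 0}
    - {"grip": 0.07, "tx": 0, "ty": 0, "tz": -0.04, "ax": 0, "ay": 0, "az": 0}
    - {"grip": 0.07, "tx": 0, "ty": 0, "tz": -0.04, "ax": 0, "ay": 0, "az": 0}
    - {"grip": 0.07, "tx": 0, "ty": 0, "tz": -0.03, "ax": 0, "ay": 0, "az": 0}
    - {"grip": 0.07, "tx": 0, "ty": 0, "tz": 0, "ax": 0, "ay": 0, "az": 0}
    - {"grip": 0.03, "tx": 0, "ty": 0, "tz": 0, "ax": 0, "ay": 0, "az": 0}
    - {"grip": 0.03, "tx": 0, "ty": 0, "tz": 0, "ax": 0, "ay": 0, "az": 0}
    - {"grip": 0.03, "tx": 0, "ty": 0, "tz": 0, "ax": 0, "ay": 0, "az": 0}
    - {"grip": 0.03, "tx": 0, "ty": 0, "tz": 0, "ax": 0, "ay": 0, "az": 0}
    - {"grip": 0.03, "tx": 0, "ty": 0, "tz": 0, "ax": 0, "ay": 0, "az": 0}

```text
time_s: 24.8
tool_pos: [0.4572, -0.1175, 0.0032]
orientation: [0.001, 0.708, -0.0, -0.706]
force: [0.2, -0.5, 7.8]
finger_gap: 0.0453
```

Call:
arm_command:
  series:
    - {"grip": 0.03, "tx": 0, "ty": 0, "tz": 0.02, "ax": 0, "ay": 0, "az": 0}
    - {"grip": 0.03, "tx": 0, "ty": 0, "tz": 0.04, "ax": 0, "ay": 0, "az": 0}
    - {"grip": 0.03, "tx": 0, "ty": 0, "tz": 0.04, "ax": 0, "ay": 0, "az": 0}
    - {"grip": 0.03, "tx": 0, "ty": 0, "tz": 0.03, "ax": 0, "ay": 0, "az": 0}
    - {"grip": 0.03, "tx": 0.005, "ty": 0.017, "tz": 0, "ax": 0, "ay": 0, "az": 0}
    - {"grip": 0.03, "tx": 0.0105, "ty": 0.034, "tz": 0, "ax": 0, "ay": 0, "az": 0}
    - {"grip": 0.03, "tx": 0.0105, "ty": 0.034, "tz": 0, "ax": 0, "ay": 0, "az": 0}
    - {"grip": 0.03, "tx": 0.0105, "ty": 0.034, "tz": 0, "ax": 0, "ay": 0, "az": 0}
    - {"grip": 0.03, "tx": 0.0105, "ty": 0.034, "tz": 0, "ax": 0, "ay": 0, "az": 0}
    - {"grip": 0.03, "tx": 0.0105, "ty": 0.034, "tz": 0, "ax": 0, "ay": 0, "az": 0}
    - {"grip": 0.03, "tx": 0.0105, "ty": 0.034, "tz": 0, "ax": 0, "ay": 0, "az": 0}
    - {"grip": 0.03, "tx": 0.0105, "ty": 0.034, "tz": 0, "ax": 0, "ay": 0, "az": 0}
    - {"grip": 0.03, "tx": 0.0105, "ty": 0.034, "tz": 0, "ax": 0, "ay": 0, "az": 0}
    - {"grip": 0.03, "tx": 0.0105, "ty": 0.034, "tz": 0, "ax": 0, "ay": 0, "az": 0}
    - {"grip": 0.03, "tx": 0.0105, "ty": 0.034, "tz": 0, "ax": 0, "ay": 0, "az": 0}
    - {"grip": 0.03, "tx": 0.0105, "ty": 0.034, "tz": 0, "ax": 0, "ay": 0, "az": 0}
    - {"grip": 0.03, "tx": 0.0105, "ty": 0.034, "tz": 0, "ax": 0, "ay": 0, "az": 0}
    - {"grip": 0.03, "tx": 0.004, "ty": 0.012, "tz": 0, "ax": 0, "ay": 0, "az": 0}
    - {"grip": 0.03, "tx": 0, "ty": 0, "tz": 0, "ax": 0, "ay": 0, "az": 0}
    - {"grip": 0.03, "tx": 0, "ty": 0, "tz": 0, "ax": 0, "ay": 0, "az": 0}

```text
time_s: 26.8
tool_pos: [0.5903, 0.3188, 0.1317]
orientation: [-0.001, -0.707, 0.0, 0.707]
force: [0.7, 0.1, -0.7]
finger_gap: 0.0455
```

```bash
python3 held.py h8
```

```text
[0.5903 0.3188 0.1317] 0.0455 [ 0.7  0.1 -0.7]
0.0 33 [0.545 0.288] [0.586 0.331]
0.01 53 [0.545 0.287] [0.588 0.33 ]
0.13 52 [0.578 0.294] [0.612 0.331]
0.14 97 [0.572 0.292] [0.614 0.331]
0.15 99 [0.574 0.293] [0.613 0.33 ]
0.16 96 [0.576 0.293] [0.614 0.332]
0.17 91 [0.58  0.286] [0.613 0.351]
0.18 130 [0.576 0.283] [0.614 0.351]
0.19 139 [0.579 0.283] [0.615 0.351]
0.2 196 [0.573 0.282] [0.614 0.351]
0.21 135 [0.578 0.283] [0.611 0.352]
0.22 113 [0.578 0.281] [0.605 0.352]
0.23 104 [0.579 0.279] [0.604 0.354]
0.24 108 [0.578 0.278] [0.604 0.355]
0.25 55 [0.58  0.274] [0.606 0.358]
```

View pics/h8.png

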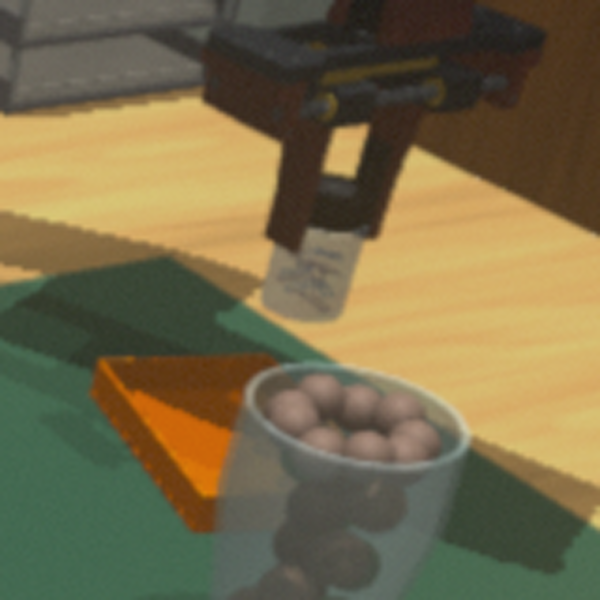

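The jar is held upright at crop (310,270), over the far part of the tray. I'll lower it and release.

Call:
arm_command:
  series:
    - {"grip": 0.03, "tx": 0, "ty": 0, "tz": -0.02, "ax": 0, "ay": 0, "az": 0}
    - {"grip": 0.03, "tx": 0, "ty": 0, "tz": -0.04, "ax": 0, "ay": 0, "az": 0}
    - {"grip": 0.03, "tx": 0, "ty": 0, "tz": -0.03, "ax": 0, "ay": 0, "az": 0}
    - {"grip": 0.03, "tx": 0, "ty": 0, "tz": -0.02, "ax": 0, "ay": 0, "az": 0}
    - {"grip": 0.03, "tx": 0, "ty": 0, "tz": -0.01, "ax": 0, "ay": 0, "az": 0}
    - {"grip": 0.03, "tx": 0, "ty": 0, "tz": -0.003, "ax": 0, "ay": 0, "az": 0}
    - {"grip": 0.03, "tx": 0, "ty": 0, "tz": -0.001, "ax": 0, "ay": 0, "az": 0}
    - {"grip": 0.03, "tx": 0, "ty": 0, "tz": 0, "ax": 0, "ay": 0, "az": 0}
    - {"grip": 0.03, "tx": 0, "ty": 0, "tz": 0, "ax": 0, "ay": 0, "az": 0}

```text
time_s: 27.75
tool_pos: [0.5918, 0.3203, 0.0091]
orientation: [-0.0, 0.708, 0.001, -0.706]
force: [0.1, 0.5, -0.2]
finger_gap: 0.0457
```

Call:
arm_command:
  series:
    - {"grip": 0.03, "tx": 0, "ty": 0, "tz": -0.001, "ax": 0, "ay": 0, "az": 0}
    - {"grip": 0.05, "tx": 0, "ty": 0, "tz": 0, "ax": 0, "ay": 0, "az": 0}
    - {"grip": 0.066, "tx": 0, "ty": 0, "tz": 0, "ax": 0, "ay": 0, "az": 0}
    - {"grip": 0.066, "tx": 0, "ty": 0, "tz": 0, "ax": 0, "ay": 0, "az": 0}
    - {"grip": 0.066, "tx": 0, "ty": 0, "tz": 0, "ax": 0, "ay": 0, "az": 0}
    - {"grip": 0.066, "tx": 0, "ty": 0, "tz": 0, "ax": 0, "ay": 0, "az": 0}
    - {"grip": 0.066, "tx": 0, "ty": 0, "tz": 0.02, "ax": 0, "ay": 0, "az": 0}
    - {"grip": 0.066, "tx": 0, "ty": 0, "tz": 0.04, "ax": 0, "ay": 0, "az": 0}
    - {"grip": 0.066, "tx": 0, "ty": 0, "tz": 0.04, "ax": 0, "ay": 0, "az": 0}
    - {"grip": 0.066, "tx": 0, "ty": 0, "tz": 0.02, "ax": 0, "ay": 0, "az": 0}
    - {"grip": 0.066, "tx": 0, "ty": 0, "tz": 0, "ax": 0, "ay": 0, "az": 0}

```text
time_s: 28.85
tool_pos: [0.5933, 0.3211, 0.1307]
orientation: [-0.001, 0.709, 0.001, -0.705]
force: [-0.2, 0.7, -1.3]
finger_gap: 0.0657
```

```bash
python3 held.py h9|head -12
```

```text
[0.5933 0.3211 0.1307] 0.0657 [-0.2  0.7 -1.3]
0.0 28 [0.549 0.29 ] [0.587 0.323]
0.01 46 [0.549 0.286] [0.587 0.328]
0.02 4 [0.573 0.297] [0.583 0.304]
0.03 5 [0.572 0.296] [0.583 0.305]
0.04 4 [0.576 0.298] [0.582 0.302]
0.05 5 [0.576 0.299] [0.582 0.302]
0.06 8 [0.574 0.298] [0.582 0.303]
0.07 6 [0.576 0.297] [0.584 0.301]
0.08 29 [0.568 0.295] [0.586 0.333]
0.17 31 [0.581 0.277] [0.606 0.359]
0.18 92 [0.581 0.276] [0.606 0.361]
```

View pics/h9.png

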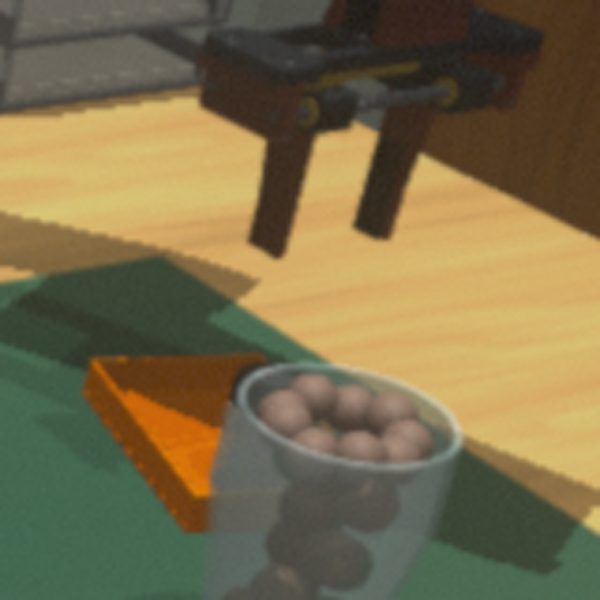

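The jar's lid top reads z = 0.08 at the right place, crop (245,380), partly behind the vase. I'll check it from above later. Next is the stamp at (0.468, 0.004).

Call:
arm_command:
  series:
    - {"grip": 0.05, "tx": -0.007, "ty": -0.018, "tz": 0, "ax": 0, "ay": 0, "az": 0}
    - {"grip": 0.05, "tx": -0.014, "ty": -0.036, "tz": 0, "ax": 0, "ay": 0, "az": 0}
    - {"grip": 0.05, "tx": -0.014, "ty": -0.036, "tz": 0, "ax": 0, "ay": 0, "az": 0}
    - {"grip": 0.05, "tx": -0.014, "ty": -0.036, "tz": 0, "ax": 0, "ay": 0, "az": 0}
    - {"grip": 0.05, "tx": -0.014, "ty": -0.036, "tz": 0, "ax": 0, "ay": 0, "az": 0}
    - {"grip": 0.05, "tx": -0.014, "ty": -0.036, "tz": 0, "ax": 0, "ay": 0, "az": 0}
    - {"grip": 0.05, "tx": -0.014, "ty": -0.036, "tz": 0, "ax": 0, "ay": 0, "az": 0}
    - {"grip": 0.05, "tx": -0.014, "ty": -0.036, "tz": 0, "ax": 0, "ay": 0, "az": 0}
    - {"grip": 0.05, "tx": -0.014, "ty": -0.036, "tz": 0, "ax": 0, "ay": 0, "az": 0}
    - {"grip": 0.05, "tx": -0.005, "ty": -0.011, "tz": 0, "ax": 0, "ay": 0, "az": 0}
    - {"grip": 0.05, "tx": 0, "ty": 0, "tz": 0, "ax": 0, "ay": 0, "az": 0}
    - {"grip": 0.05, "tx": 0, "ty": 0, "tz": 0, "ax": 0, "ay": 0, "az": 0}

```text
time_s: 30.1
tool_pos: [0.4672, 0.0034, 0.1262]
orientation: [0.0, -0.707, -0.0, 0.707]
force: [0.5, -0.0, 0.4]
finger_gap: 0.0499
```

```bash
python3 - <<'E'
from h import *
p,d=camera("top");P=cloud("top",d)
cv2.imwrite("pics/t10.png",cv2.resize(p[160:290,90:290],(780,507),interpolation=cv2.INTER_CUBIC)[:,:,::-1])
for l in["clip_jar","tray"]:
    for o in cut_out(l,"top")[:2]:
        Q=P[o["pixels"]&(d>0)];zt=np.percentile(Q[:,2],95);T=Q[abs(Q[:,2]-zt)<.006]
        print(l,round(o["score"],2),o["extent"],zt.round(3),T.mean(0).round(4),np.round(cv2.minEnclosingCircle(T[:,:2].astype(np.float32))[0],4))
E
```

```text
clip_jar 0.95 [120.5, 190.7, 148.9, 213.1] 0.083 [0.5891 0.3174 0.08  ] [0.5888 0.3173]
tray 0.88 [96.7, 181.3, 167.3, 251.7] 0.028 [0.5523 0.3281 0.0273] [0.5532 0.3298]
```

View pics/t10.png

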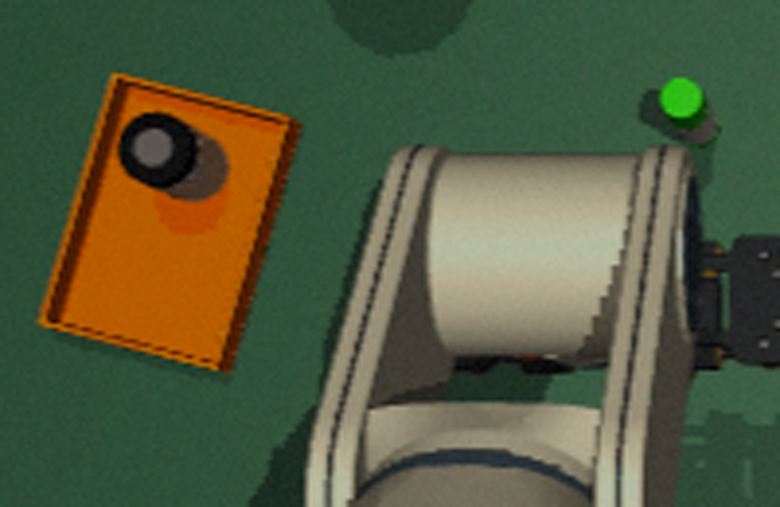

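The jar stands upright in the upper part of the tray, crop (158,150). The fingers are now over the stamp, so I'll descend and grip.

Call:
arm_command:
  series:
    - {"grip": 0.05, "tx": 0, "ty": 0, "tz": -0.03, "ax": 0, "ay": 0, "az": 0}
    - {"grip": 0.05, "tx": 0, "ty": 0, "tz": -0.04, "ax": 0, "ay": 0, "az": 0}
    - {"grip": 0.05, "tx": 0, "ty": 0, "tz": -0.03, "ax": 0, "ay": 0, "az": 0}
    - {"grip": 0.05, "tx": 0, "ty": 0, "tz": -0.025, "ax": 0, "ay": 0, "az": 0}
    - {"grip": 0.05, "tx": 0, "ty": 0, "tz": 0, "ax": 0, "ay": 0, "az": 0}
    - {"grip": 0.01, "tx": 0, "ty": 0, "tz": 0, "ax": 0, "ay": 0, "az": 0}
    - {"grip": 0.01, "tx": 0, "ty": 0, "tz": 0, "ax": 0, "ay": 0, "az": 0}
    - {"grip": 0.01, "tx": 0, "ty": 0, "tz": 0, "ax": 0, "ay": 0, "az": 0}
    - {"grip": 0.01, "tx": 0, "ty": 0, "tz": 0, "ax": 0, "ay": 0, "az": 0}
    - {"grip": 0.01, "tx": 0, "ty": 0, "tz": 0, "ax": 0, "ay": 0, "az": 0}

```text
time_s: 31.25
tool_pos: [0.468, 0.0029, 0.0027]
orientation: [0.0, 0.708, 0.0, -0.706]
force: [0.0, 0.4, 5.4]
finger_gap: 0.0243
```

Call:
arm_command:
  series:
    - {"grip": 0.01, "tx": 0, "ty": 0, "tz": 0.02, "ax": 0, "ay": 0, "az": 0}
    - {"grip": 0.01, "tx": 0, "ty": 0, "tz": 0.04, "ax": 0, "ay": 0, "az": 0}
    - {"grip": 0.01, "tx": 0, "ty": 0, "tz": 0.04, "ax": 0, "ay": 0, "az": 0}
    - {"grip": 0.01, "tx": 0, "ty": 0, "tz": 0.01, "ax": 0, "ay": 0, "az": 0}
    - {"grip": 0.01, "tx": 0.0025, "ty": 0.018, "tz": 0, "ax": 0, "ay": 0, "az": 0}
    - {"grip": 0.01, "tx": 0.005, "ty": 0.038, "tz": 0, "ax": 0, "ay": 0, "az": 0}
    - {"grip": 0.01, "tx": 0.005, "ty": 0.038, "tz": 0, "ax": 0, "ay": 0, "az": 0}
    - {"grip": 0.01, "tx": 0.005, "ty": 0.038, "tz": 0, "ax": 0, "ay": 0, "az": 0}
    - {"grip": 0.01, "tx": 0.005, "ty": 0.038, "tz": 0, "ax": 0, "ay": 0, "az": 0}
    - {"grip": 0.01, "tx": 0.005, "ty": 0.038, "tz": 0, "ax": 0, "ay": 0, "az": 0}
    - {"grip": 0.01, "tx": 0.005, "ty": 0.038, "tz": 0, "ax": 0, "ay": 0, "az": 0}
    - {"grip": 0.01, "tx": 0.005, "ty": 0.038, "tz": 0, "ax": 0, "ay": 0, "az": 0}
    - {"grip": 0.01, "tx": 0.005, "ty": 0.038, "tz": 0, "ax": 0, "ay": 0, "az": 0}
    - {"grip": 0.01, "tx": 0.0045, "ty": 0.014, "tz": 0, "ax": 0, "ay": 0, "az": 0}
    - {"grip": 0.01, "tx": 0, "ty": 0, "tz": 0, "ax": 0, "ay": 0, "az": 0}
    - {"grip": 0.01, "tx": 0, "ty": 0, "tz": 0, "ax": 0, "ay": 0, "az": 0}

```text
time_s: 32.85
tool_pos: [0.5132, 0.3376, 0.1109]
orientation: [-0.001, -0.707, 0.0, 0.708]
force: [-0.0, -0.0, -0.6]
finger_gap: 0.0241
```

```bash
python3 held.py h11|head -20
```

```text
[0.5132 0.3376 0.1109] 0.0241 [-0.  -0.  -0.6]
0.0 175 [0.469 0.297] [0.558 0.382]
0.01 269 [0.468 0.294] [0.558 0.382]
0.02 67 [0.468 0.324] [0.484 0.383]
0.03 47 [0.468 0.293] [0.483 0.381]
0.11 43 [0.488 0.312] [0.543 0.345]
0.12 86 [0.481 0.31 ] [0.542 0.346]
0.13 134 [0.485 0.313] [0.541 0.361]
0.14 34 [0.504 0.328] [0.522 0.345]
0.15 31 [0.507 0.315] [0.525 0.355]
0.16 84 [0.501 0.313] [0.527 0.358]
0.17 90 [0.501 0.312] [0.526 0.357]
0.18 90 [0.502 0.313] [0.527 0.358]
0.19 103 [0.501 0.311] [0.526 0.361]
0.2 92 [0.501 0.31 ] [0.528 0.361]
0.21 97 [0.501 0.309] [0.529 0.361]
0.22 81 [0.504 0.307] [0.528 0.363]
0.23 50 [0.511 0.297] [0.542 0.367]
0.24 117 [0.51  0.295] [0.549 0.382]
0.25 207 [0.507 0.293] [0.55 0.38]
```

View pics/h11.png

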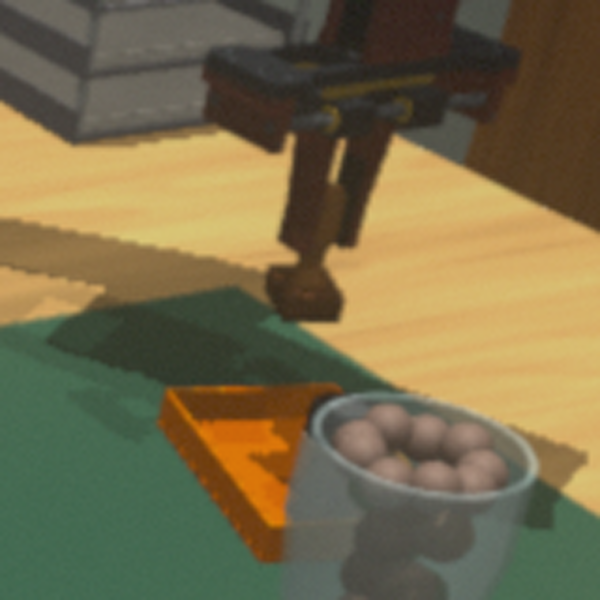

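The stamp is held upright at crop (310,250), over the near half of the tray. I'll lower it.

Call:
arm_command:
  series:
    - {"grip": 0.01, "tx": 0, "ty": 0, "tz": -0.02, "ax": 0, "ay": 0, "az": 0}
    - {"grip": 0.01, "tx": 0, "ty": 0, "tz": -0.03, "ax": 0, "ay": 0, "az": 0}
    - {"grip": 0.01, "tx": 0, "ty": 0, "tz": -0.03, "ax": 0, "ay": 0, "az": 0}
    - {"grip": 0.01, "tx": 0, "ty": 0, "tz": -0.012, "ax": 0, "ay": 0, "az": 0}
    - {"grip": 0.01, "tx": 0, "ty": 0, "tz": -0.008, "ax": 0, "ay": 0, "az": 0}
    - {"grip": 0.01, "tx": 0, "ty": 0, "tz": -0.003, "ax": 0, "ay": 0, "az": 0}
    - {"grip": 0.01, "tx": 0, "ty": 0, "tz": -0.001, "ax": 0, "ay": 0, "az": 0}
    - {"grip": 0.01, "tx": 0, "ty": 0, "tz": 0, "ax": 0, "ay": 0, "az": 0}
    - {"grip": 0.01, "tx": 0, "ty": 0, "tz": 0, "ax": 0, "ay": 0, "az": 0}

```text
time_s: 33.8
tool_pos: [0.5146, 0.3394, 0.0087]
orientation: [-0.0, 0.708, 0.001, -0.707]
force: [-0.3, 0.4, -0.9]
finger_gap: 0.0241
```

Release, rise and back away so that the top camera can see everything.

Call:
arm_command:
  series:
    - {"grip": 0.01, "tx": 0, "ty": 0, "tz": -0.001, "ax": 0, "ay": 0, "az": 0}
    - {"grip": 0.03, "tx": 0, "ty": 0, "tz": 0, "ax": 0, "ay": 0, "az": 0}
    - {"grip": 0.048, "tx": 0, "ty": 0, "tz": 0, "ax": 0, "ay": 0, "az": 0}
    - {"grip": 0.048, "tx": 0, "ty": 0, "tz": 0, "ax": 0, "ay": 0, "az": 0}
    - {"grip": 0.048, "tx": 0, "ty": 0, "tz": 0, "ax": 0, "ay": 0, "az": 0}
    - {"grip": 0.048, "tx": 0, "ty": 0, "tz": 0.02, "ax": 0, "ay": 0, "az": 0}
    - {"grip": 0.048, "tx": 0, "ty": 0, "tz": 0.04, "ax": 0, "ay": 0, "az": 0}
    - {"grip": 0.048, "tx": 0, "ty": 0, "tz": 0.04, "ax": 0, "ay": 0, "az": 0}
    - {"grip": 0.048, "tx": 0, "ty": 0, "tz": 0.04, "ax": 0, "ay": 0, "az": 0}
    - {"grip": 0.048, "tx": -0.015, "ty": 0.015, "tz": 0.02, "ax": 0, "ay": 0, "az": 0}
    - {"grip": 0.048, "tx": -0.03, "ty": 0.03, "tz": 0, "ax": 0, "ay": 0, "az": 0}
    - {"grip": 0.048, "tx": -0.03, "ty": 0.03, "tz": 0, "ax": 0, "ay": 0, "az": 0}
    - {"grip": 0.048, "tx": -0.03, "ty": 0.03, "tz": 0, "ax": 0, "ay": 0, "az": 0}
    - {"grip": 0.048, "tx": -0.03, "ty": 0.03, "tz": 0, "ax": 0, "ay": 0, "az": 0}
    - {"grip": 0.048, "tx": -0.03, "ty": 0.03, "tz": 0, "ax": 0, "ay": 0, "az": 0}
    - {"grip": 0.048, "tx": -0.02, "ty": 0.02, "tz": 0, "ax": 0, "ay": 0, "az": 0}
    - {"grip": 0.048, "tx": 0, "ty": 0, "tz": 0, "ax": 0, "ay": 0, "az": 0}
    - {"grip": 0.048, "tx": 0, "ty": 0, "tz": 0, "ax": 0, "ay": 0, "az": 0}

```text
time_s: 35.6
tool_pos: [0.3317, 0.5218, 0.1666]
orientation: [-0.002, -0.705, -0.004, 0.709]
force: [1.3, 0.2, 0.1]
finger_gap: 0.048
```

```bash
python3 - <<'E'
from h import *
print(sense()["tool_pos"])
for n in("top","scene"):
    p,d=camera(n);P=cloud(n,d); cv2.imwrite(f"pics/fin_{n}.png",p[:,:,::-1])
    for l in["marker_red","marker_blue","marker_green","glue_stick","clip_jar","stamp","pot","tray","vase","mug"]:
        for o in cut_out(l,n)[:3 if l=="pot" else 1]:
            Q=P[o["pixels"]&(d>0)];zt=np.percentile(Q[:,2],95);T=Q[abs(Q[:,2]-zt)<.006]
            print(n,l,round(o["score"],2),[round(x) for x in o["extent"]],zt.round(3),np.round(cv2.minEnclosingCircle(T[:,:2].astype(np.float32))[0],4))
E
```

```text
[0.33168079 0.5218135  0.16656162]
top marker_red 0.68 [388, 232, 402, 245] 0.109 [ 0.4857 -0.3194]
top marker_blue 0.59 [389, 205, 402, 220] 0.109 [ 0.5434 -0.3196]
top marker_green 0.51 [258, 180, 277, 197] 0.104 [ 0.6112 -0.0112]
top glue_stick 0.48 [371, 218, 390, 233] 0.105 [ 0.5161 -0.2887]
top clip_jar 0.79 [121, 191, 147, 214] 0.082 [0.5898 0.3188]
top stamp 0.89 [115, 222, 144, 244] 0.085 [0.5132 0.3381]
top pot 0.96 [490, 223, 559, 276] 0.064 [ 0.4517 -0.6381]
top pot 0.75 [370, 203, 410, 251] 0.052 [ 0.5158 -0.3134]
top pot 0.73 [374, 331, 434, 388] 0.065 [ 0.1916 -0.3301]
top tray 0.69 [100, 179, 169, 254] 0.029 [0.553  0.3295]
top vase 0.93 [154, 91, 212, 153] 0.183 [0.7677 0.1794]
top mug 0.96 [311, 100, 357, 139] 0.091 [ 0.786  -0.1924]
scene marker_red 0.75 [231, 222, 242, 268] 0.107 [ 0.4905 -0.3214]
scene marker_blue 0.75 [498, 207, 571, 312] 0.181 [0.7682 0.1788]
scene marker_green 0.68 [387, 231, 408, 273] 0.101 [ 0.6128 -0.0109]
scene glue_stick 0.69 [246, 232, 260, 270] 0.102 [ 0.5179 -0.2902]
scene clip_jar 0.53 [516, 206, 520, 212] 0.181 [0.722 0.164]
scene stamp 0.9 [495, 191, 513, 224] 0.085 [0.5139 0.3376]
scene pot 0.8 [179, 172, 234, 219] 0.064 [ 0.1937 -0.3304]
scene pot 0.76 [25, 242, 109, 312] 0.064 [ 0.4533 -0.6376]
scene pot 0.39 [513, 207, 522, 212] 0.082 [0.5798 0.3087]
scene tray 0.87 [474, 203, 518, 249] 0.029 [0.5518 0.3237]
scene vase 0.69 [500, 207, 574, 311] 0.181 [0.7682 0.1788]
scene mug 0.87 [326, 292, 397, 364] 0.09 [ 0.7867 -0.1928]
```

View pics/fin_top.png

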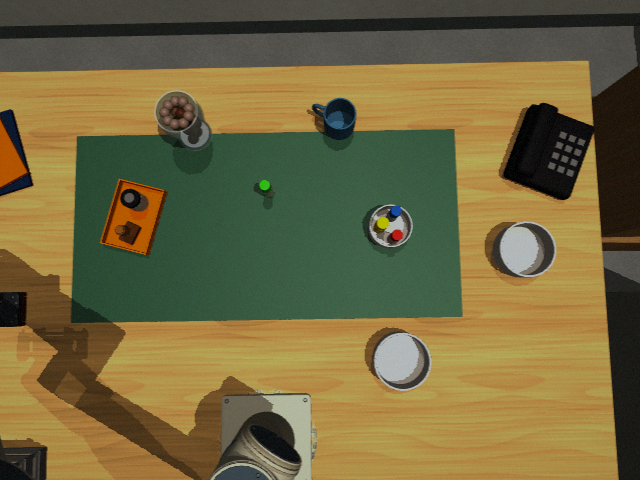

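View pics/fin_scene.png

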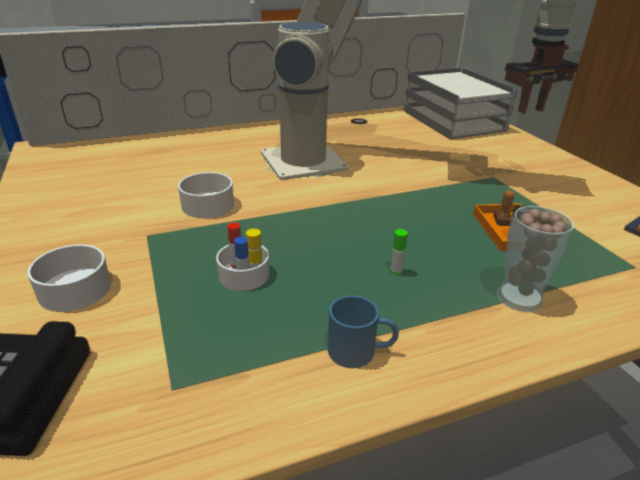

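Everything is in place. Red (396,236), blue (395,212) and yellow (382,223) are in the small pot. The jar (130,198) and stamp (127,232) are in the tray. Green, the vase and the mug haven't moved, and the arm is clear. I'll hand in.

```bash
python3 -c "
from cell import *
print(close_job()); print(sense()['time_s'])"
```

```text
the job is handed in; nothing more can be done
None
the job is handed in; nothing more can be done
```

Both kits are made up and the job is handed in, at about 37 s of the 136 s allowed. The red marker, blue marker and glue stick stand upright in the smallest white pot (106 mm across). The clip jar and stamp stand upright on the tray floor.

**Last checks:** The heights fit upright items resting on the floors: pot items at about 0.107 m (markers) and 0.102–0.105 m (glue stick), jar at 0.082 m and stamp at 0.085 m. The pot, tray, green marker, vase and mug measured within about 2 mm of their first positions. The arm was clear of everything, with almost no force on the tool.

**What went wrong or disagreed:**
- **First grasp:** It closed empty, brushing the top of the red marker, which stayed upright. The real fingertips were about 39 mm above the reported position, so I corrected every later height by that amount.
- **Scene camera:** In the final check the networks mistook other objects for the blue marker and the jar, which is mostly hidden behind the vase. I relied on the top view for those two.

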